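# Weigh a cast bracket on the spring scale and sort it

## Robot

A 6-joint arm with a two-finger parallel gripper is mounted at the origin on the work surface. World frame = base frame: x ahead of the robot, y to its left, z up, the work surface at z = 0. Lengths are in m, angles in rad, forces in N, time in s.
With the tool pointing down it reaches from about 0.35 to 0.85 m from the base axis. Payload 8.1 kg.
Tool frame: the origin (TCP) lies midway between the tips of the shut fingers; the grasp point (between the pads) lies 19 mm behind it; z points along the fingers, y is the line along which they close (so a half turn about z gives the same grasp; the last joint's range is limited). The gripper opens to 93 mm and grips with 3 to 60 N. Pads are 15 mm wide; open, the fingers measure 128 mm over their backs; the gripper's body (75 mm by 188 mm) begins 65 mm behind the grasp point.
Start: joints at [1.072, 0.13, 1.488, -0, 1.523, -0.085], TCP at [0.241, 0.549, 0.186] pointing down, gripper open.
Joint ranges: [-2.96, 2.96], [-0.89, 2.26], [0.02, 2.5], [-1.34, 4.48], [0, 2.73], [-2.66, 2.66]. Speed limits (rad/s): [2.39, 2.39, 2.79, 3.14, 3.14, 3.14].

## Interface

Orientations are given as a rotation vector (axis times angle).
In Python, from plant import read_state, read_camera, camera_model, close_job gives the robot as it stands. The module is installed in compiled form; this text tells all that it offers.
- The arm moves only by the tool carry_out, never from a script. Its argument "moves" is a list of rows, each an object of numbers: "jaw": the finger opening in m, from 0 to 0.093; "dx", "dy", "dz": the shift along the tool's x, y, z in m; "yaw": the turn about the tool's z in rad. In form: [{"jaw": .., "dx": .., "dy": .., "dz": .., "yaw": ..}, ...]. A call has 1 to 8 rows; each row shifts and turns the commanded pose from where the row before left it, along the tool's axes as they then stand; what a row does not reach is not made up. A row lasts 1/8 s, in which the tool goes at most 62.5 mm and 10.7 degrees, less where a joint would pass 70% of its speed; a pose out of reach is approached as far as the arm can. A call is refused whole if a number of a shift passes 0.0625 or a number of a turn 0.188, either way. A call with a gripper value outside its range is refused whole. The fingers move at their own pace and stop on an object; "grip_force" is the grip in N (left out, the last holds). Time passes only in rows, so rows that do not move let the fingers close. It gives the time, the measured TCP pose, the force, the opening and the grip force at its end, in the units of the state.
- read_state(): the state, without advancing time (a new reading comes with each control period).
- read_camera(name): name is "scene" or "side" or "wrist"; returns the picture (480x640x3 uint8, red, green, blue); there is no depth.
- camera_model(name): a dict with "camera_matrix" (3x3 intrinsics, pixels), "view" (4x4, takes a point from world to camera coordinates). Camera axes: x right, y up, looking along -z (the intrinsics and any distortion apply to the point x, -y, -z); pixel columns grow to the right and rows downward; lengths in m; the calibration is good to about 2 mm. A picture is of the moment at which its call begins: read the wrist's pose just before it. camera_model takes no time and is no camera call; for the wrist camera it gives the pose at the moment of the call.
- close_job(): hands the job in; it is judged then, once.
The state is a dict: "t": time; "q": joint angles; "dq": joint speeds; "joint_torque": joint torques, N m; "tool_pos": TCP position; "orientation": TCP orientation; "force": force on the tool from outside, world axes, zero at the start; "wrist_torque": the same for the moment, N m; "opening": finger opening in m; "gripper_force": force on a finger pad.
Only numpy, scipy, OpenCV 4.12 (cv2) and the standard library are available. Lean on these libraries where they do the work, as an engineer would, in place of code of your own. Each camera call takes 0.05 s, during which the arm holds its last target. There are 200 camera calls.

## Task

Weigh the cast eye bracket: hang it by its eye on the spring scale's hook, let go and wait until it hangs still, then read the dial. If it weighs more than 600 g it still has metal to be ground off, so take it down and stand it on its foot in the rectangular tray; if it weighs less, stand it on its foot in the round pan. Keep it upright, set it down without dropping it, do not haul the scale round to its full load, and leave the other things on the bench alone.

Things in the scene. Friction and masses are not known exactly. Their poses are not given: they have to be found in the camera images.
- bracket_mid (a point): Cast bracket, dark bare metal, 148 mm high, standing on its foot; this point is its centre, 74 mm above the underside. x the eye's axis, y along the foot, z up; same both ways round. Foot 50 x 108 x 8 mm (x, y, z). Flat web 9 mm thick in x, 92 mm wide in y from 8 to 60 mm up, then narrowing to a neck 34 mm wide from 80 mm up. 430 to 770 g, mass centre on its z axis 43 mm up.
- bracket_eye (a point): Centre of the bracket's eye, the ring at its top, 122 mm above the foot's underside: bore 36 mm, outside 52 mm across, 16 mm wide. The bore's axis is the bracket's x. It hangs upright from the eye.
- hook_seat (a point): Lowest inside point of the scale's hook, where the eye rests; 230 mm above the bench when empty. z up. A J of 6 mm wire in its x-z plane, 32 mm wide inside: open towards -x (the robot), the rising tip 18 mm to -x with its top 13 mm above the seat; the back rises at +x and returns over the seat 43 mm up. A load moves it straight down 30 mm per kg, bouncing for up to a second.
- stand: Stand of the spring scale, fixed; origin on the bench straight under the hook, axes as the hook's. Above the hook hangs the scale's drum, 170 mm across, 50 mm deep in x, from 335 mm above the bench up, with a 22 mm thick guide reaching down to 314 mm, so the hook cannot be reached from straight above. Post 28 mm square, 150 mm to +x and 125 mm to +y; foot plate 160 mm square.
- dial (a joint): Pointer of the scale, rad: 0 (straight up) when the hook is empty, clockwise seen from the dial's front, which looks to the stand's +x, away from the robot. One full turn (6.283) is 1200 g: 600 g is 3.142, straight down. White face, black pointer, a long mark each 100 g, a short one between, the longest at 0 and 600 g.
- tray: Rectangular tray of bare sheet aluminium, fixed, 150 x 190 mm (x, y), 26 mm high, wall and floor 3 mm. Origin under its centre on the bench, z up.
- pan: Round pan of bare sheet aluminium, fixed, floor 176 mm and rim 190 mm across, 26 mm high, wall and floor 3 mm. Origin under its centre on the bench, z up.
- grinder: Die grinder with a burr, lying along its own y, about 220 mm long and 41 mm thick; not part of the job. Origin on the bench under it.
- spacer: Oval aluminium flange ring lying flat, 104 x 68 x 10 mm, long along its own y; not part of the job. Origin under its centre.
- hexkey: Bent hexagon key lying flat, 8 mm thick, 98 x 40 mm; not part of the job. Origin on the bench at the middle of its long leg, which lies along y.
Things that resemble listed ones, but are neither listed nor needed, are in the scene too. Leave any yellow look-alike of the tray alone.

How it is judged:
By the outcome, as a careful person would: the job done as asked, in the order asked, and still so for the second after the job is handed in, with the robot touching nothing.
It also fails if it takes over 72 s, if anything falls off the work surface, if the arm or the gripper's body presses on something with over 40 N, if the wrist force passes 120 N, or if a joint passes its speed limit or range.

## Working session

There is one attempt and no reset: what is moved stays moved. The work goes in short steps, Python scripts to look and compute and a tool call to move; the robot and the scene stay as the last step left them, time stands still between calls to the robot, and variables do not carry over. Pictures are saved under pics/ and viewed, at most 10 in all, crops included, and the job is handed in when it is done.

Besides the shell and the picture viewer there is one more tool, called after "Emit:" as a command line: name --argument value ..., lists and objects as JSON in quotes. carry_out: Moves the arm, as the interface text tells. Its arguments: {"type":"object","properties":{"moves":{"type":"array","items":{"type":"object","properties":{"jaw":{"type":"number"},"dx":{"type":"number"},"dy":{"type":"number"},"dz":{"type":"number"},"yaw":{"type":"number"}}}},"grip_force":{"type":"number"}},"required":["moves"]}

```bash
mkdir -p pics; cat > h.py <<'E'
import numpy as np, cv2
from plant import *
def snap(n,f):
    m=camera_model(n); im=read_camera(n); cv2.imwrite(f'pics/{f}.png',cv2.cvtColor(im,cv2.COLOR_RGB2BGR)); np.savez(f'pics/{f}.npz',K=m['camera_matrix'],V=m['view']); return im
def load(f):
    d=np.load(f'pics/{f}.npz'); return d['K'],d['V']
def ray(f,u,v):
    K,V=load(f); p=np.linalg.inv(K)@[u,v,1]; R=V[:3,:3]; d=R.T@[p[0],-p[1],-p[2]]; c=-R.T@V[:3,3]; return c,d
def onz(f,u,v,z):
    c,d=ray(f,u,v); return c+d*(z-c[2])/d[2]
def proj(f,P):
    K,V=load(f); q=V[:3,:3]@np.array(P)+V[:3,3]; u=K@[q[0],-q[1],-q[2]]; return u[:2]/u[2]
def tri(a,b):
    A=[];B=[]
    M=np.zeros((3,3));r=np.zeros(3)
    for f,u,v in (a,b):
        c,d=ray(f,u,v); d/=np.linalg.norm(d); P=np.eye(3)-np.outer(d,d); M+=P; r+=P@c
    return np.linalg.solve(M,r)
E
python3 -c "
from h import *
a=[snap(n,n+'0') for n in('scene','side','wrist')]
for n in('scene','side','wrist'):
  m=camera_model(n);print(n,{k:(v if not hasattr(v,'shape') else np.round(v,3).tolist()) for k,v in m.items()})
print(read_state())
"
```

```text
scene {'camera_matrix': [[480.928, 0.0, 317.444], [0.0, 480.928, 230.597], [0.0, 0.0, 1.0]], 'view': [[-0.991, -0.137, -0.007, 0.501], [0.096, -0.728, 0.679, -0.179], [-0.098, 0.672, 0.734, -1.581], [0.0, 0.0, 0.0, 1.0]]}
side {'camera_matrix': [[452.838, 0.0, 319.713], [0.0, 452.838, 242.883], [0.0, 0.0, 1.0]], 'view': [[0.989, -0.149, 0.004, -0.461], [0.074, 0.515, 0.854, -0.256], [-0.129, -0.844, 0.52, -1.081], [0.0, 0.0, 0.0, 1.0]]}
wrist {'camera_matrix': [[349.266, 0.0, 319.568], [0.0, 349.266, 241.179], [0.0, 0.0, 1.0]], 'view': [[0.402, 0.915, -0.001, -0.6], [-0.874, 0.384, -0.299, 0.034], [-0.273, 0.121, 0.954, -0.391], [0.0, 0.0, 0.0, 1.0]]}
{'t': 0.15, 'q': array([ 1.07158443e+00,  1.31002618e-01,  1.48898970e+00, -9.30396721e-06,
        1.52301132e+00, -8.54023813e-02]), 'dq': array([ 4.67682534e-04, -1.32077583e-04, -2.05579173e-03, -1.96260474e-05,
        4.39942287e-04, -7.47822899e-04]), 'joint_torque': array([ 4.85440869e-04, -5.60476434e+01, -4.92334342e+01,  7.68398889e-02,
        3.05413711e-02, -1.14561203e-04]), 'tool_pos': array([0.24101721, 0.54894748, 0.18494119]), 'orientation': array([-6.45300059e-01, -3.07419731e+00,  2.12630289e-03]), 'force': array([-0.02264746, -0.76145054, -0.0117184 ]), 'wrist_torque': array([ 0.0046928 , -0.00666752, -0.02267322]), 'gripper_force': 0.0, 'opening': 0.09284412946722483}
```

View pics/scene0.png

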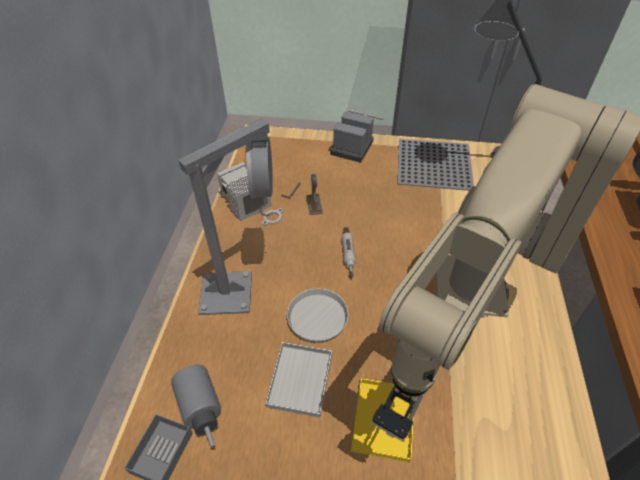

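View pics/side0.png

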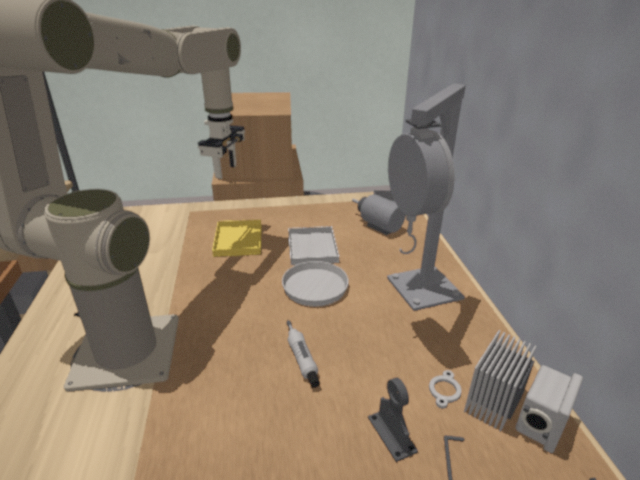

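The bracket candidates are the dark plate with an eye on a foot (scene 314,195 / side 395,415), the grey block (scene 352,135) and the finned casting (scene 240,190). By the description I take the first. Next, a close crop and rough positions.

```bash
python3 -c "
from h import *
a=cv2.imread('pics/side0.png')[340:480,330:510]; b=cv2.imread('pics/scene0.png')[110:250,200:380]
c=cv2.imread('pics/side0.png')[80:310,350:480]
b=cv2.resize(b,None,fx=2.2,fy=2.2,interpolation=3);a=cv2.resize(a,None,fx=2.2,fy=2.2,interpolation=3);c=cv2.resize(c,(348,616),interpolation=3)
cv2.imwrite('pics/crop1.png',np.hstack([np.vstack([a,b]),c])[:600])
for n in('scene0','side0'):
  K,V=load(n);print(n,-V[:3,:3].T@V[:3,3])
p=lambda n,v:print(n,np.round(v,3))
p('eye',tri(('scene0',314,181),('side0',397,391)))
p('foot',onz('side0',397,434,0.008));p('foot',onz('scene0',315,207,0.008))
p('hook',tri(('scene0',268,208),('side0',409,252)))
p('pan',onz('scene0',317,318,.0));p('pan side',onz('side0',316,287,.0))
p('tray',onz('scene0',299,382,.0));p('trayside',onz('side0',314,248,.0))
p('grinder',onz('side0',303,355,.02));p('spacer',onz('side0',446,390,.01))
p('stand plate',onz('side0',425,287,0))
"
```

```text
scene0 [0.35816661 1.00073403 1.28544556]
side0 [ 0.33533259 -0.84940623  0.78286247]
eye [ 0.562 -0.309  0.12 ]
foot [ 0.571 -0.319  0.008]
foot [ 0.555 -0.288  0.008]
hook [ 0.663 -0.032  0.238]
pan [0.481 0.192 0.   ]
pan side [0.483 0.183 0.   ]
tray [0.502 0.407 0.   ]
trayside [0.507 0.393 0.   ]
grinder [ 0.413 -0.096  0.02 ]
spacer [ 0.705 -0.232  0.01 ]
stand plate [0.793 0.138 0.   ]
```

View pics/crop1.png

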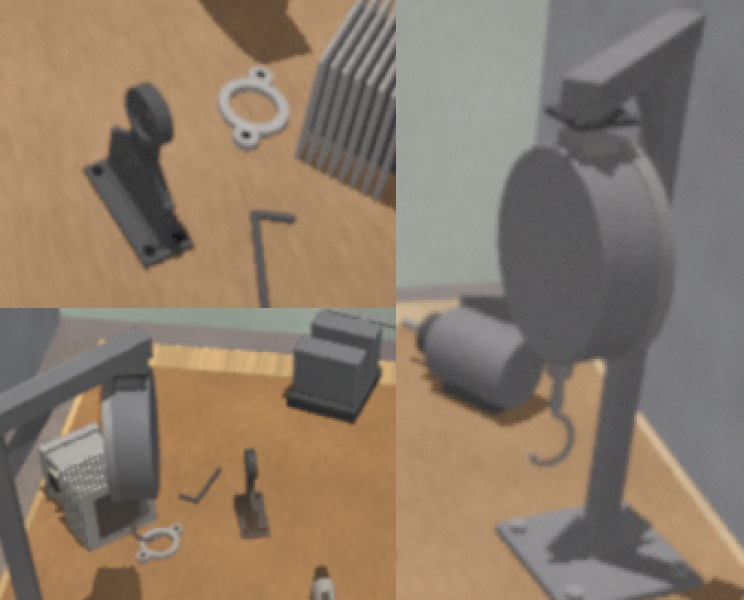

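Crop shows the dark bracket (foot corners side ≈(369,417),(398,460),(416,450)), and hook opening left at (409,252). Now the yaws of bracket and stand.

```bash
python3 -c "
from h import *
A=[onz('side0',*p,.008) for p in((368.6,417.3),(398.2,460.5),(416.4,450.5))]
print(np.round(A,3)); 
for a,b in((0,1),(1,2)):
  d=A[b]-A[a];print('foot edge',np.linalg.norm(d),np.degrees(np.arctan2(d[1],d[0])))
B=[onz('side0',*p,.008) for p in((389,277),(418,306),(463,294))]
for a,b in((0,1),(1,2)):
  d=B[b]-B[a];print('plate edge',np.linalg.norm(d),np.degrees(np.arctan2(d[1],d[0])))
print('plate c',(B[0]+B[2])/2)
s=read_state(); m=camera_model('wrist'); V=m['view']; c=-V[:3,:3].T@V[:3,3]
R=cv2.Rodrigues(s['orientation'])[0]; print('tool R',R.round(3),'cam in tool',(R.T@(c-s['tool_pos'])).round(3),'look in tool',(R.T@-V[2,:3]).round(3),'up',(R.T@V[1,:3]).round(3))
"
```

```text
[[ 0.525 -0.274  0.008]
 [ 0.557 -0.373  0.008]
 [ 0.596 -0.359  0.008]]
foot edge 0.10414300668535761 -72.42022057990062
foot edge 0.04239727841473735 20.058822684258843
plate edge 0.1458326338066987 -74.06510653672625
plate edge 0.1451236586801745 12.86310251671132
plate c [0.79133884 0.13588593 0.008     ]
tool R [[-0.916  0.402 -0.001]
 [ 0.402  0.916 -0.001]
 [ 0.    -0.001 -1.   ]] cam in tool [ 0.084  0.    -0.198] look in tool [-0.299  0.     0.954] up [0.954 0.    0.299]
```

Emit:
carry_out --moves '[{"dz": -0.06}, {"dz": -0.06}, {"dz": -0.06}, {"dz": -0.06}, {"dz": -0.06}, {"dz": -0.06}, {"dz": -0.06}, {"dz": -0.06}]'

```text
invalid input at $.moves[0]: expected keys jaw, dx, dy, dz, yaw
```

Emit:
carry_out --moves '[{"jaw": 0.093, "dx": 0, "dy": 0, "dz": -0.02, "yaw": 0.176}, {"jaw": 0.093, "dx": 0, "dy": 0, "dz": -0.02, "yaw": 0.176}, {"jaw": 0.093, "dx": 0, "dy": 0, "dz": -0.02, "yaw": 0.176}, {"jaw": 0.093, "dx": 0, "dy": 0, "dz": -0.02, "yaw": 0.176}, {"jaw": 0.093, "dx": 0, "dy": 0, "dz": -0.02, "yaw": 0.176}, {"jaw": 0.093, "dx": 0, "dy": 0, "dz": -0.02, "yaw": 0.176}, {"jaw": 0.093, "dx": 0, "dy": 0, "dz": -0.02, "yaw": 0.176}, {"jaw": 0.093, "dx": 0, "dy": 0, "dz": -0.02, "yaw": 0.176}]'

```text
t: 1.15
tool_pos: [0.2412, 0.5492, 0.346]
orientation: [2.487, 1.918, -0.001]
force: [0.5, 0.2, -0.2]
opening: 0.0928
gripper_force: 0.0
```

Emit:
carry_out --moves '[{"jaw": 0.093, "dx": 0, "dy": 0, "dz": -0.02, "yaw": 0.176}, {"jaw": 0.093, "dx": 0, "dy": 0, "dz": -0.02, "yaw": 0.176}, {"jaw": 0.093, "dx": 0, "dy": 0, "dz": -0.02, "yaw": 0.176}, {"jaw": 0.093, "dx": 0, "dy": 0, "dz": -0.02, "yaw": 0.176}, {"jaw": 0.093, "dx": 0, "dy": 0, "dz": -0.02, "yaw": 0.176}, {"jaw": 0.093, "dx": 0, "dy": 0, "dz": -0.02, "yaw": 0.176}]'

```text
t: 1.9
tool_pos: [0.2412, 0.5493, 0.466]
orientation: [3.115, 0.404, -0.001]
force: [0.7, -0.2, -0.1]
opening: 0.0931
gripper_force: 0.0
```

Emit:
carry_out --moves '[{"jaw": 0.093, "dx": 0.009, "dy": 0.0585, "dz": 0, "yaw": 0}, {"jaw": 0.093, "dx": 0.009, "dy": 0.0585, "dz": 0, "yaw": 0}, {"jaw": 0.093, "dx": 0.009, "dy": 0.0585, "dz": 0, "yaw": 0}, {"jaw": 0.093, "dx": 0.009, "dy": 0.0585, "dz": 0, "yaw": 0}, {"jaw": 0.093, "dx": 0.009, "dy": 0.0585, "dz": 0, "yaw": 0}, {"jaw": 0.093, "dx": 0.009, "dy": 0.0585, "dz": 0, "yaw": 0}, {"jaw": 0.093, "dx": 0.009, "dy": 0.0585, "dz": 0, "yaw": 0}, {"jaw": 0.093, "dx": 0.009, "dy": 0.0585, "dz": 0, "yaw": 0}]'

```text
t: 2.9
tool_pos: [0.4331, 0.1145, 0.4656]
orientation: [-3.114, -0.413, -0.0]
force: [0.9, 0.3, -0.3]
opening: 0.0928
gripper_force: 0.0
```

Emit:
carry_out --moves '[{"jaw": 0.093, "dx": 0, "dy": 0, "dz": -0.06, "yaw": 0}, {"jaw": 0.093, "dx": 0, "dy": 0, "dz": -0.06, "yaw": 0}, {"jaw": 0.093, "dx": 0, "dy": 0, "dz": -0.06, "yaw": 0}, {"jaw": 0.093, "dx": 0, "dy": 0, "dz": -0.06, "yaw": 0}, {"jaw": 0.093, "dx": 0, "dy": 0, "dz": -0.06, "yaw": 0}, {"jaw": 0.093, "dx": 0, "dy": 0, "dz": -0.06, "yaw": 0}, {"jaw": 0.093, "dx": 0, "dy": 0, "dz": -0.06, "yaw": 0}, {"jaw": 0.093, "dx": 0, "dy": 0, "dz": -0.06, "yaw": 0}]'

```text
t: 3.9
tool_pos: [0.3749, 0.1004, 0.7625]
orientation: [-3.103, -0.412, -0.117]
force: [-0.5, 0.2, -0.4]
opening: 0.0929
gripper_force: 0.0
```

```bash
python3 -c "
from plant import *
s=read_state();print(s['q'].round(3),s['tool_pos'],s['orientation'])"
```

```text
[0.119 0.313 0.022 0.025 2.732 1.449] [0.37490559 0.10039363 0.76250931] [-3.10324589 -0.4115833  -0.11688642]
```

Emit:
carry_out --moves '[{"jaw": 0.093, "dx": -0.06, "dy": 0, "dz": -0.03, "yaw": 0}, {"jaw": 0.093, "dx": -0.06, "dy": 0, "dz": -0.03, "yaw": 0}, {"jaw": 0.093, "dx": -0.06, "dy": 0, "dz": -0.03, "yaw": 0}, {"jaw": 0.093, "dx": -0.06, "dy": 0, "dz": -0.03, "yaw": 0}]'

```text
t: 4.4
tool_pos: [0.1607, 0.0468, 0.7805]
orientation: [3.103, 0.411, 0.216]
force: [-0.4, -0.8, 0.6]
opening: 0.093
gripper_force: 0.0
```

```bash
cat > st.py <<'E'
from plant import *
import cv2,numpy as np
s=read_state();print(s['q'].round(3),s['tool_pos'].round(4));R=cv2.Rodrigues(s['orientation'])[0];print(R.round(3)); z=R[:,2]; print('tilt',np.degrees(np.arccos(-z[2])),'az',np.degrees(np.arctan2(z[1],z[0])),'closing',np.degrees(np.arctan2(R[1,1],R[0,1])),'F',s['force'].round(2))
E
python3 st.py
```

```text
[-0.097 -0.299  0.573  0.067  2.732  1.274] [0.1607 0.0468 0.7805]
[[ 0.956  0.259  0.137]
 [ 0.26  -0.966  0.014]
 [ 0.135  0.022 -0.991]]
tilt 7.886153081694653 az 5.675286696165298 closing -74.98030085361324 F [-0.36 -0.82  0.61]
```

Emit:
carry_out --moves '[{"jaw": 0.093, "dx": 0, "dy": -0.023, "dz": 0, "yaw": 0}, {"jaw": 0.093, "dx": 0, "dy": -0.023, "dz": 0, "yaw": 0}, {"jaw": 0.093, "dx": -0.02, "dy": 0, "dz": -0.05, "yaw": 0}, {"jaw": 0.093, "dx": -0.02, "dy": 0, "dz": -0.05, "yaw": 0}, {"jaw": 0.093, "dx": -0.02, "dy": 0, "dz": -0.05, "yaw": 0}, {"jaw": 0.093, "dx": -0.02, "dy": 0, "dz": -0.05, "yaw": 0}]'

```text
t: 5.15
tool_pos: [0.0917, 0.0875, 0.8088]
orientation: [-3.067, -0.405, -0.409]
force: [-0.2, -0.1, -0.4]
opening: 0.093
gripper_force: 0.0
```

```bash
python3 st.py
```

```text
[ 0.885 -0.308  0.477 -0.421  2.732  1.786] [0.0917 0.0875 0.8088]
[[ 0.932  0.258  0.255]
 [ 0.253 -0.966  0.055]
 [ 0.26   0.014 -0.965]]
tilt 15.111321681286793 az 12.093959836596603 closing -75.03969823922594 F [-0.19 -0.14 -0.42]
```

Emit:
carry_out --moves '[{"jaw": 0.093, "dx": 0, "dy": 0.007, "dz": 0, "yaw": 0}, {"jaw": 0.093, "dx": -0.01, "dy": 0.007, "dz": -0.02, "yaw": 0}, {"jaw": 0.093, "dx": -0.03, "dy": 0, "dz": -0.04, "yaw": 0}, {"jaw": 0.093, "dx": -0.03, "dy": 0, "dz": -0.04, "yaw": 0}]'

```text
t: 5.65
tool_pos: [0.0525, 0.051, 0.8068]
orientation: [-3.021, -0.416, -0.497]
force: [0.6, -0.7, 0.4]
opening: 0.0931
gripper_force: 0.0
```

```bash
python3 st.py
```

```text
[ 0.591 -0.457  0.543 -0.235  2.732  1.656] [0.0525 0.051  0.8068]
[[ 0.912  0.272  0.307]
 [ 0.255 -0.962  0.094]
 [ 0.321 -0.007 -0.947]]
tilt 18.730881516010168 az 17.026015588187416 closing -74.23564793891144 F [ 0.58 -0.7   0.39]
```

Emit:
carry_out --moves '[{"jaw": 0.093, "dx": -0.02, "dy": 0, "dz": -0.06, "yaw": 0}, {"jaw": 0.093, "dx": -0.02, "dy": 0, "dz": -0.06, "yaw": 0}, {"jaw": 0.093, "dx": -0.02, "dy": 0, "dz": -0.06, "yaw": 0}, {"jaw": 0.093, "dx": -0.02, "dy": 0, "dz": -0.06, "yaw": 0}, {"jaw": 0.093, "dx": -0.02, "dy": 0, "dz": -0.06, "yaw": 0}, {"jaw": 0.093, "dx": -0.02, "dy": 0, "dz": -0.06, "yaw": 0}]'

```text
t: 6.4
tool_pos: [-0.0183, 0.0081, 0.8323]
orientation: [-2.889, -0.398, -0.811]
force: [-0.2, -0.5, 0.6]
opening: 0.093
gripper_force: 0.0
```

```bash
python3 st.py
```

```text
[ 0.512 -0.59   0.444 -0.217  2.731  1.586] [-0.0183  0.0081  0.8323]
[[ 0.822  0.281  0.495]
 [ 0.22  -0.959  0.18 ]
 [ 0.525 -0.039 -0.85 ]]
tilt 31.761731183808354 az 19.963072957686748 closing -73.66813702617014 F [-0.21 -0.46  0.58]
```

Emit:
carry_out --moves '[{"jaw": 0.093, "dx": -0.03, "dy": 0, "dz": -0.06, "yaw": 0}, {"jaw": 0.093, "dx": -0.03, "dy": 0, "dz": -0.06, "yaw": 0}, {"jaw": 0.093, "dx": -0.03, "dy": 0, "dz": -0.06, "yaw": 0}, {"jaw": 0.093, "dx": -0.03, "dy": 0, "dz": -0.06, "yaw": 0}, {"jaw": 0.093, "dx": -0.03, "dy": 0, "dz": -0.06, "yaw": 0}, {"jaw": 0.093, "dx": -0.03, "dy": 0, "dz": -0.06, "yaw": 0}, {"jaw": 0.093, "dx": -0.03, "dy": 0, "dz": -0.06, "yaw": 0}, {"jaw": 0.093, "dx": -0.03, "dy": 0, "dz": -0.06, "yaw": 0}]'

```text
t: 7.4
tool_pos: [-0.1572, -0.0538, 0.8066]
orientation: [-2.687, -0.366, -1.218]
force: [-0.8, -0.6, 0.1]
opening: 0.0929
gripper_force: 0.0
```

```bash
python3 st.py
```

```text
[ 0.444 -0.892  0.438 -0.199  2.731  1.525] [-0.1572 -0.0538  0.8066]
[[ 0.637  0.29   0.714]
 [ 0.152 -0.956  0.252]
 [ 0.756 -0.052 -0.653]]
tilt 49.25906682337943 az 19.43824296920744 closing -73.12899864871403 F [-0.78 -0.63  0.11]
```

Emit:
carry_out --moves '[{"jaw": 0.093, "dx": 0.03, "dy": 0, "dz": -0.05, "yaw": 0}, {"jaw": 0.093, "dx": 0.03, "dy": 0, "dz": -0.05, "yaw": 0}, {"jaw": 0.093, "dx": 0.03, "dy": 0, "dz": -0.05, "yaw": 0}, {"jaw": 0.093, "dx": 0.03, "dy": 0, "dz": -0.05, "yaw": 0}]'

```text
t: 7.9
tool_pos: [-0.1139, -0.0536, 0.8887]
orientation: [-2.597, -0.349, -1.371]
force: [0.4, 0.0, -0.4]
opening: 0.0933
gripper_force: 0.0
```

```bash
python3 st.py
```

```text
[ 0.47  -0.609  0.029 -0.293  2.731  1.442] [-0.1139 -0.0536  0.8887]
[[ 0.546  0.291  0.786]
 [ 0.121 -0.955  0.27 ]
 [ 0.829 -0.053 -0.557]]
tilt 56.154484829236715 az 18.948925115832747 closing -73.07523190614327 F [ 0.45  0.   -0.44]
```

```bash
cat > mv.py <<'E'
import sys
from plant import *
import cv2,numpy as np
s=read_state();R=cv2.Rodrigues(s['orientation'])[0]
yaw=float(sys.argv[1]); c,n=np.cos(yaw),np.sin(yaw); R=R@np.array([[c,-n,0],[n,c,0],[0,0,1]])
for a in sys.argv[2:]:
    w=np.array(eval(a)); print(a,'total tool',(R.T@w).round(4),'rows>=',np.ceil(np.abs(R.T@w).max()/.06))
print(R.round(3))
E
python3 mv.py -0.064 "[.27,.136,-.1]" "[.27,.136,-.25]"
```

```text
[.27,.136,-.1] total tool [ 0.0838 -0.0409  0.3045] rows>= 6.0
[.27,.136,-.25] total tool [-0.0408 -0.041   0.388 ] rows>= 7.0
[[ 0.527  0.325  0.786]
 [ 0.181 -0.946  0.27 ]
 [ 0.831  0.001 -0.557]]
```

Emit:
carry_out --moves '[{"jaw": 0.093, "dx": 0, "dy": 0, "dz": 0, "yaw": -0.064}, {"jaw": 0.093, "dx": 0.0, "dy": -0.007, "dz": 0.05, "yaw": 0}, {"jaw": 0.093, "dx": 0.014, "dy": -0.007, "dz": 0.05, "yaw": 0}, {"jaw": 0.093, "dx": 0.014, "dy": -0.007, "dz": 0.05, "yaw": 0}, {"jaw": 0.093, "dx": 0.014, "dy": -0.007, "dz": 0.05, "yaw": 0}, {"jaw": 0.093, "dx": 0.014, "dy": -0.007, "dz": 0.05, "yaw": 0}]'

```text
t: 8.65
tool_pos: [0.0675, 0.036, 0.8639]
orientation: [-2.644, -0.44, -1.346]
force: [0.0, -0.2, 0.1]
opening: 0.093
gripper_force: 0.0
```

```bash
python3 st.py
```

```text
[ 0.474 -0.891  0.845 -0.157  2.247  1.555] [0.0675 0.036  0.8639]
[[ 0.557  0.321  0.766]
 [ 0.194 -0.947  0.256]
 [ 0.808  0.006 -0.589]]
tilt 53.88946028518853 az 18.484439438288977 closing -71.27592663460317 F [ 0.03 -0.22  0.06]
```

Emit:
carry_out --moves '[{"jaw": 0.093, "dx": 0.025, "dy": -0.007, "dz": 0.035, "yaw": 0}, {"jaw": 0.093, "dx": 0.02, "dy": -0.007, "dz": 0.04, "yaw": 0}, {"jaw": 0.093, "dx": 0.02, "dy": -0.007, "dz": 0.05, "yaw": 0}, {"jaw": 0.093, "dx": 0.01, "dy": -0.007, "dz": 0.05, "yaw": 0}, {"jaw": 0.093, "dx": 0, "dy": -0.007, "dz": 0.05, "yaw": 0}, {"jaw": 0.093, "dx": 0, "dy": -0.007, "dz": 0.05, "yaw": 0}]'

```text
t: 9.4
tool_pos: [0.3073, 0.1637, 0.7654]
orientation: [-2.646, -0.445, -1.34]
force: [0.2, 0.7, 0.6]
opening: 0.0931
gripper_force: 0.0
```

```bash
python3 st.py;python3 mv.py 0 "[.08,-.2,-.25]" "[.1,-.3,-.4]"
```

```text
[ 0.607 -0.892  1.383 -0.229  1.729  1.696] [0.3073 0.1637 0.7654]
[[ 0.559  0.324  0.763]
 [ 0.197 -0.946  0.257]
 [ 0.805  0.007 -0.593]]
tilt 53.6387806885864 az 18.612086768322097 closing -71.09684144977682 F [0.22 0.68 0.61]
[.08,-.2,-.25] total tool [-0.1961  0.2134  0.1579] rows>= 4.0
[.1,-.3,-.4] total tool [-0.3254  0.3134  0.2364] rows>= 6.0
[[ 0.559  0.324  0.763]
 [ 0.197 -0.946  0.257]
 [ 0.805  0.007 -0.593]]
```

```bash
python3 mv.py 0 "[.13,-.1,0]" "[0.02,-.36,-.45]"
```

```text
[.13,-.1,0] total tool [0.053  0.1367 0.0735] rows>= 3.0
[0.02,-.36,-.45] total tool [-0.4222  0.344   0.1895] rows>= 8.0
[[ 0.559  0.324  0.763]
 [ 0.197 -0.946  0.257]
 [ 0.805  0.007 -0.593]]
```

Emit:
carry_out --moves '[{"jaw": 0.093, "dx": 0.013, "dy": 0.034, "dz": 0.018, "yaw": 0}, {"jaw": 0.093, "dx": 0.013, "dy": 0.034, "dz": 0.018, "yaw": 0}, {"jaw": 0.093, "dx": 0.013, "dy": 0.034, "dz": 0.018, "yaw": 0}, {"jaw": 0.093, "dx": 0.013, "dy": 0.034, "dz": 0.018, "yaw": 0}]'

```text
t: 9.9
tool_pos: [0.3307, 0.14, 0.7407]
orientation: [-2.713, -0.418, -1.224]
force: [0.4, 0.3, -0.2]
opening: 0.0928
gripper_force: 0.0
```

Emit:
carry_out --moves '[{"jaw": 0.093, "dx": -0.05, "dy": 0.043, "dz": 0.0235, "yaw": 0}, {"jaw": 0.093, "dx": -0.05, "dy": 0.043, "dz": 0.0235, "yaw": 0}, {"jaw": 0.093, "dx": -0.05, "dy": 0.043, "dz": 0.0235, "yaw": 0}, {"jaw": 0.093, "dx": -0.05, "dy": 0.043, "dz": 0.0235, "yaw": 0}, {"jaw": 0.093, "dx": -0.05, "dy": 0.043, "dz": 0.0235, "yaw": 0}, {"jaw": 0.093, "dx": -0.05, "dy": 0.043, "dz": 0.0235, "yaw": 0}, {"jaw": 0.093, "dx": -0.05, "dy": 0.043, "dz": 0.0235, "yaw": 0}, {"jaw": 0.093, "dx": -0.05, "dy": 0.043, "dz": 0.0235, "yaw": 0}]'

```text
t: 10.9
tool_pos: [0.345, -0.1377, 0.4706]
orientation: [-2.752, -0.431, -1.09]
force: [0.6, -0.9, -0.1]
opening: 0.0932
gripper_force: 0.0
```

```bash
python3 st.py; python3 -c "
from h import *
snap('wrist','w1');print(proj('w1',[.5605,-.3165,.122]))"
```

```text
[-1.45  -0.835  1.923  0.869  2.072  0.241] [ 0.345  -0.1377  0.4706]
[[ 0.695  0.318  0.645]
 [ 0.209 -0.947  0.243]
 [ 0.688 -0.034 -0.725]]
tilt 43.56162047709899 az 20.619140056134743 closing -71.42233296400721 F [ 0.57 -0.93 -0.05]
[469.18231915 263.27473054]
```

View pics/w1.png

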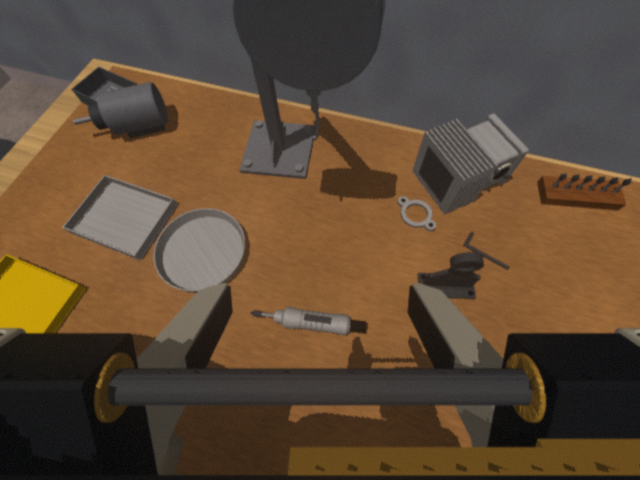

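```bash
python3 mv.py 0.0 "[.15,-.203,-.275]"; python3 -c "
from h import *
im=cv2.imread('pics/w1.png');cv2.imwrite('pics/w1c.png',np.hstack([cv2.resize(im[225:315,400:520],(480,360),interpolation=2),cv2.resize(im[70:160,250:370][:, :80],(320,360),interpolation=2)]))
print(proj('w1',[.673,-.02,.23]),proj('w1',[.663,-.032,.23]))"
```

```text
[.15,-.203,-.275] total tool [-0.1251  0.2521  0.2452] rows>= 5.0
[[ 0.698  0.316  0.643]
 [ 0.2   -0.948  0.248]
 [ 0.688 -0.045 -0.724]]
[320.40661124 128.97941266] [325.37120812 134.94939151]
```

View pics/w1c.png

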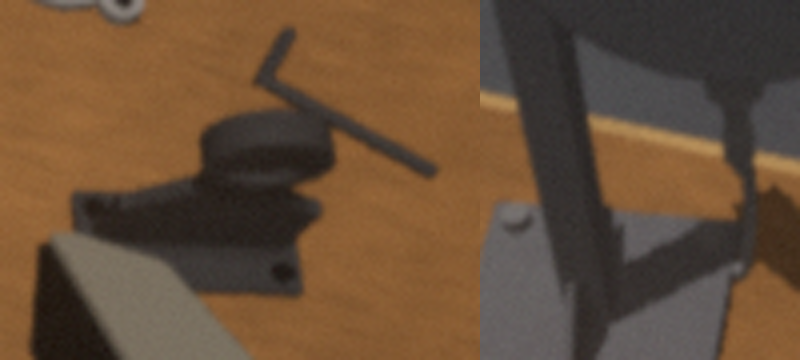

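```bash
python3 -c "
from h import *
H=tri(('w1',314,138),('side0',405,252.6));print('hookbot',H,proj('w1',H),proj('side0',H))
E=tri(('w1',466.8,261.8),('side0',398.2,392.3));print('eye',E,proj('w1',E),proj('side0',E))
print('eye onz',onz('w1',466.8,261.8,.122),onz('side0',398.2,392.3,.122),onz('w1',314,138,.224),onz('side0',405,252.6,.224))"
```

```text
hookbot [ 0.66019021 -0.01280352  0.22284406] [314.05317766 136.69700094] [404.34919018 253.25006003]
eye [ 0.56358187 -0.31287576  0.12002408] [466.83848587 261.50054052] [397.96107259 392.44255749]
eye onz [ 0.56198261 -0.31237526  0.122     ] [ 0.56342807 -0.31422505  0.122     ] [ 0.65648916 -0.01404048  0.224     ] [ 0.66185072 -0.01206949  0.224     ]
```

Emit:
carry_out --grip_force 40 --moves '[{"jaw": 0.093, "dx": -0.016, "dy": 0.0315, "dz": 0.03, "yaw": 0}, {"jaw": 0.093, "dx": -0.016, "dy": 0.0315, "dz": 0.03, "yaw": 0}, {"jaw": 0.093, "dx": -0.016, "dy": 0.0315, "dz": 0.03, "yaw": 0}, {"jaw": 0.093, "dx": -0.016, "dy": 0.0315, "dz": 0.03, "yaw": 0}, {"jaw": 0.093, "dx": -0.016, "dy": 0.0315, "dz": 0.03, "yaw": 0}, {"jaw": 0.093, "dx": -0.016, "dy": 0.0315, "dz": 0.03, "yaw": 0}, {"jaw": 0.093, "dx": -0.016, "dy": 0.0315, "dz": 0.03, "yaw": 0}, {"jaw": 0.093, "dx": -0.016, "dy": 0.0315, "dz": 0.03, "yaw": 0}]'

```text
t: 11.95
tool_pos: [0.4925, -0.3437, 0.2]
orientation: [-2.751, -0.433, -1.088]
force: [-0.9, 0.5, 0.3]
opening: 0.093
gripper_force: 0.0
```

```bash
python3 st.py; python3 -c "
from h import *
snap('wrist','w2');print(proj('w2',[.5605,-.3165,.122]));im=cv2.imread('pics/w2.png');cv2.imwrite('pics/w2c.png',im[80:430,120:560])"
```

```text
[-1.199 -0.075  1.88   0.775  1.395 -0.106] [ 0.4925 -0.3437  0.2   ]
[[ 0.695  0.32   0.644]
 [ 0.21  -0.947  0.244]
 [ 0.688 -0.034 -0.725]]
tilt 43.52854386759897 az 20.748295955043506 closing -71.3273750397309 F [-0.91  0.47  0.28]
[318.53906385 228.39942481]
```

View pics/w2c.png

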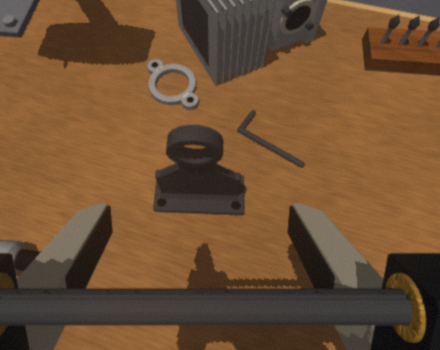

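Eye at px (315,224), centred between fingers to ~5 px and foot parallel to the closing axis; approach and grip the ring.

Emit:
carry_out --grip_force 40 --moves '[{"jaw": 0.093, "dx": 0, "dy": -0.0045, "dz": 0.028, "yaw": 0}, {"jaw": 0.093, "dx": 0, "dy": 0, "dz": 0.025, "yaw": 0}, {"jaw": 0.093, "dx": 0, "dy": 0, "dz": 0.025, "yaw": 0}, {"jaw": 0.093, "dx": 0.0, "dy": 0, "dz": 0.025, "yaw": 0}, {"jaw": 0.093, "dx": 0, "dy": 0, "dz": 0.025, "yaw": 0}, {"jaw": 0.093, "dx": 0, "dy": 0, "dz": 0, "yaw": 0}]'

```text
t: 12.75
tool_pos: [0.5726, -0.3055, 0.1069]
orientation: [-2.748, -0.433, -1.085]
force: [-0.4, 0.1, -0.2]
opening: 0.0934
gripper_force: 0.0
```

```bash
python3 st.py; python3 -c "
from h import *
snap('side','s2');im=cv2.imread('pics/s2.png')[330:480,310:510];snap('wrist','w3');w=cv2.imread('pics/w3.png')[150:450,150:500];cv2.imwrite('pics/c3.png',np.hstack([cv2.resize(im,(400,300),interpolation=2),w]))"
```

```text
[-1.022  0.076  1.914  0.836  1.15  -0.122] [ 0.5726 -0.3055  0.1069]
[[ 0.696  0.321  0.642]
 [ 0.209 -0.946  0.247]
 [ 0.687 -0.038 -0.725]]
tilt 43.49303829463885 az 21.05089244373375 closing -71.23534922506909 F [-0.35  0.06 -0.23]
```

View pics/c3.png

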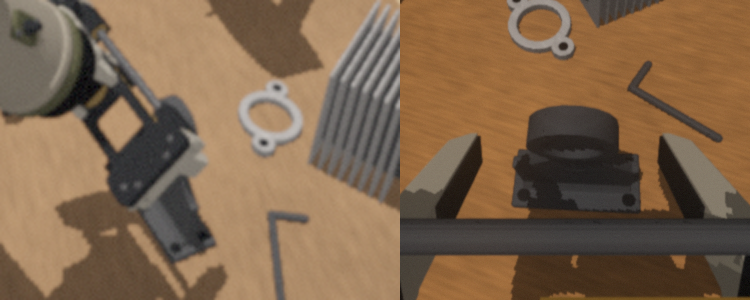

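Fingers straddle the ring (wrist crop 573,150). Close.

Emit:
carry_out --grip_force 40 --moves '[{"jaw": 0.03, "dx": 0, "dy": 0, "dz": 0, "yaw": 0}, {"jaw": 0.03, "dx": 0, "dy": 0, "dz": 0, "yaw": 0}, {"jaw": 0.03, "dx": 0, "dy": 0, "dz": 0, "yaw": 0}, {"jaw": 0.03, "dx": 0, "dy": 0, "dz": 0, "yaw": 0}, {"jaw": 0.03, "dx": 0, "dy": 0, "dz": 0, "yaw": 0}, {"jaw": 0.03, "dx": 0, "dy": 0, "dz": 0, "yaw": 0}]'

```text
t: 13.6
tool_pos: [0.5733, -0.3081, 0.1098]
orientation: [-2.752, -0.433, -1.091]
force: [-0.7, -4.8, 3.6]
opening: 0.0375
gripper_force: 3.6
```

```bash
python3 st.py;python3 mv.py 0 "[0,0,.14]"
```

```text
[-1.023  0.073  1.912  0.837  1.149 -0.122] [ 0.5733 -0.3081  0.1098]
[[ 0.694  0.319  0.645]
 [ 0.21  -0.947  0.242]
 [ 0.689 -0.033 -0.724]]
tilt 43.57702295071138 az 20.590975869196683 closing -71.37920366347636 F [-0.65 -4.77  3.58]
[0,0,.14] total tool [ 0.0964 -0.0046 -0.1014] rows>= 2.0
[[ 0.694  0.319  0.645]
 [ 0.21  -0.947  0.242]
 [ 0.689 -0.033 -0.724]]
```

```bash
python3 -c "
from h import *
snap('side','s4');im=cv2.imread('pics/s4.png')[330:480,310:510];snap('wrist','w4');w=cv2.imread('pics/w4.png')[150:450,150:500];cv2.imwrite('pics/c4.png',np.hstack([cv2.resize(im,(400,300),interpolation=2),w]))
for P in([.562,-.3125,.122],[.562,-.3125,.148],[.562,-.3125,.096]):print(proj('w4',P)-[150,150],proj('w3',P)-[150,150])
s=read_state();print(s['opening'],s['gripper_force'])"
```

```text
[169.39475597 136.39998711] [173.28791208 135.00610346]
[167.68642732 119.57060159] [171.85967089 117.88623303]
[170.74280355 149.68010878] [174.41231634 148.4839777 ]
0.03169122235513741 3.394935953838285
```

View pics/c4.png

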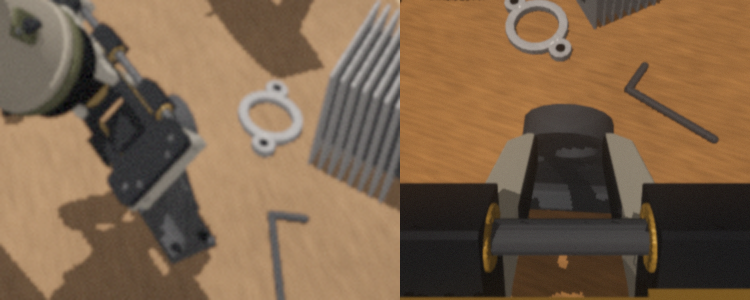

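Emit:
carry_out --moves '[{"jaw": 0.03, "dx": 0, "dy": 0, "dz": 0, "yaw": 0}]'

```text
t: 13.82
tool_pos: [0.5737, -0.3089, 0.1107]
orientation: [-2.753, -0.433, -1.092]
force: [-0.3, -3.8, 5.7]
opening: 0.0307
gripper_force: 4.0
```

```bash
python3 st.py; python3 -c "
from h import *
s=read_state();print(s['opening'],s['gripper_force'],s['wrist_torque'])
R=cv2.Rodrigues(s['orientation'])[0];T=s['tool_pos']
for y in(-.016,.016):
  for z in (0,-.019): print(y,z,'side crop',(proj('s4',T+R@[0,y,z])-[310,330])*2,'wrist crop',proj('w4',T+R@[0,y,z])-[150,150])
a=cv2.imread('pics/s4.png');b=cv2.imread('pics/s2.png')
for n,f in(('w3',1),('w4',1)):
  pass
"
```

```text
[-1.024  0.072  1.911  0.837  1.149 -0.122] [ 0.5737 -0.3089  0.1107]
[[ 0.693  0.319  0.646]
 [ 0.211 -0.947  0.241]
 [ 0.689 -0.031 -0.724]]
tilt 43.609655647755574 az 20.47509576256152 closing -71.39961918882786 F [-0.28 -3.79  5.66]
0.030727545316947272 3.9831338453222997 [-0.59928788 -0.1570156  -0.56147996]
-0.016 0 side crop [174.18382361 114.47959464] wrist crop [144.35027798 123.29136665]
-0.016 -0.019 side crop [164.17116071 109.63931298] wrist crop [141.98818953 136.47040791]
0.016 0 side crop [194.66440565 140.04100386] wrist crop [196.71162754 123.24999926]
0.016 -0.019 side crop [184.67689712 135.45606581] wrist crop [199.20789899 136.4272948 ]
```

```bash
python3 -c "
from h import *
def shift(fa,fb,x0,y0,x1,y1,m=10):
    a=cv2.imread(f'pics/{fa}.png',0);b=cv2.imread(f'pics/{fb}.png',0)
    t=a[y0:y1,x0:x1];r=cv2.matchTemplate(b[y0-m:y1+m,x0-m:x1+m],t,cv2.TM_CCOEFF_NORMED);_,v,_,l=cv2.minMaxLoc(r);return l[0]-m,l[1]-m,round(v,3)
print('foot corner s2-s4',shift('s2','s4',392,438,424,462))
print('ring s2-s4',shift('s2','s4',394,374,410,392))
print('foot corner s0-s2',shift('side0','s2',392,438,424,462))
print('ring s0-s2',shift('side0','s2',394,374,410,392))
print('spacer s2-s4',shift('s2','s4',425,365,465,410), 'w3-w4 spacer',shift('w3','w4',255,150,330,212),'ring w3-w4',shift('w3','w4',280,252,366,280))
a=snap('side','s5');b=snap('scene','sc5');snap('wrist','w5')
print('s4-s5',shift('s4','s5',392,438,424,462),'w4-w5 ring',shift('w4','w5',280,252,366,280))
"
```

```text
foot corner s2-s4 (1, 1, 0.909)
ring s2-s4 (1, -1, 0.948)
foot corner s0-s2 (0, 0, 0.982)
ring s0-s2 (0, 0, 0.967)
spacer s2-s4 (0, 0, 0.996) w3-w4 spacer (-3, 2, 0.971) ring w3-w4 (-5, -1, 0.99)
s4-s5 (0, -1, 0.966) w4-w5 ring (-3, -1, 0.983)
```

```bash
python3 -c "
from h import *
t=np.linspace(0,2*np.pi,80)
def wire(im,f,E,yaw,col,off,sc):
    c,s=np.cos(yaw),np.sin(yaw);ex=np.array([c,s,0]);ey=np.array([-s,c,0]);ez=np.array([0,0,1])
    segs=[]
    for x in(-.008,.008): segs.append([E+x*ex+.026*(np.cos(a)*ey+np.sin(a)*ez) for a in t])
    for z in(-.114,): segs.append([E+z*ez+a*.025*ex+b*.054*ey for a,b in((1,1),(1,-1),(-1,-1),(-1,1),(1,1))])
    for g in segs:
        p=np.array([(proj(f,q)-off)*sc for q in g]).round().astype(int);cv2.polylines(im,[p],False,col,1)
o=[]
for f,off,sc in(('w3',[250,200],3.0),('side0',[350,360],5.0)):
    a=cv2.imread(f'pics/{f}.png')[off[1]:off[1]+int(550/sc),off[0]:off[0]+int(400/sc)]
    a=cv2.convertScaleAbs(a,alpha=1.8,beta=15)
    a=cv2.resize(a,(400,550),interpolation=2)
    wire(a,f,np.array([.562,-.3135,.122]),.34,(0,255,0),np.array(off),sc)
    wire(a,f,np.array([.562+.014,-.3135+.005,.122]),.34,(0,0,255),np.array(off),sc)
    o.append(a)
cv2.imwrite('pics/ov.png',np.hstack(o))"
```

```text
(no output)
```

View pics/ov.png

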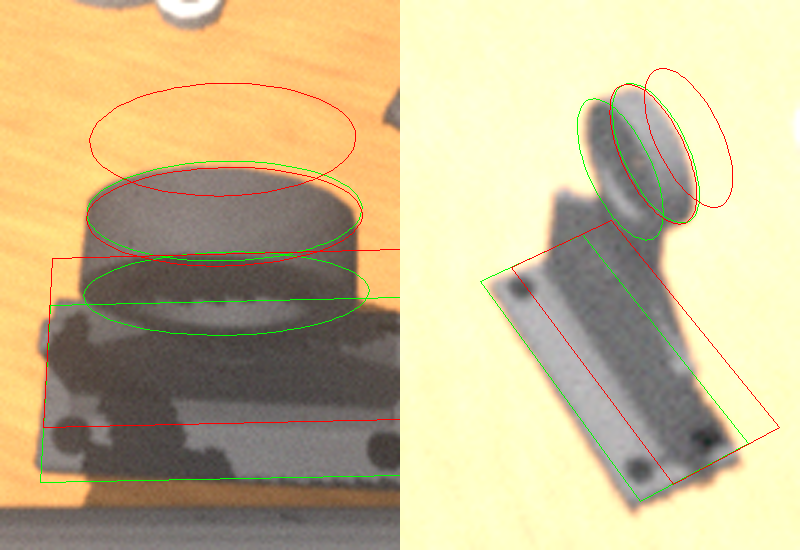

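```bash
python3 -c "
from h import *
t=np.linspace(0,2*np.pi,80)
E=np.array([.562,-.3135,.122]);c,s=np.cos(.34),np.sin(.34);ex=np.array([c,s,0]);ey=np.array([-s,c,0]);ez=np.array([0,0,1])
st=read_state();R=cv2.Rodrigues(st['orientation'])[0];T=st['tool_pos'];print(T,st['opening'],st['force'],st['t'])
o=[]
for f,off,sc in(('w5',[220,220],2.6),('s5',[360,370],5.5)):
    off=np.array(off);a=cv2.imread(f'pics/{f}.png')[off[1]:off[1]+int(560/sc),off[0]:off[0]+int(395/sc)]
    a=cv2.convertScaleAbs(a,alpha=2.0,beta=20);a=cv2.resize(a,(395,560),interpolation=2)
    for x in(-.008,.008):
        p=np.array([(proj(f,E+x*ex+.026*(np.cos(q)*ey+np.sin(q)*ez))-off)*sc for q in t]).round().astype(int);cv2.polylines(a,[p],False,(0,255,0),1)
    for y in(-.0154,.0154):
      for x in(-.0075,.0075):
        p=np.array([(proj(f,T+R@[x,y,z])-off)*sc for z in(0,-.038)]).round().astype(int);cv2.polylines(a,[p],False,(0,0,255),1)
    o.append(a)
cv2.imwrite('pics/ov2.png',np.hstack(o))"
```

```text
[ 0.57367513 -0.30889435  0.11074518] 0.030062326023583857 [-1.45294695 -4.48340819  5.61082328] 13.975
```

View pics/ov2.png

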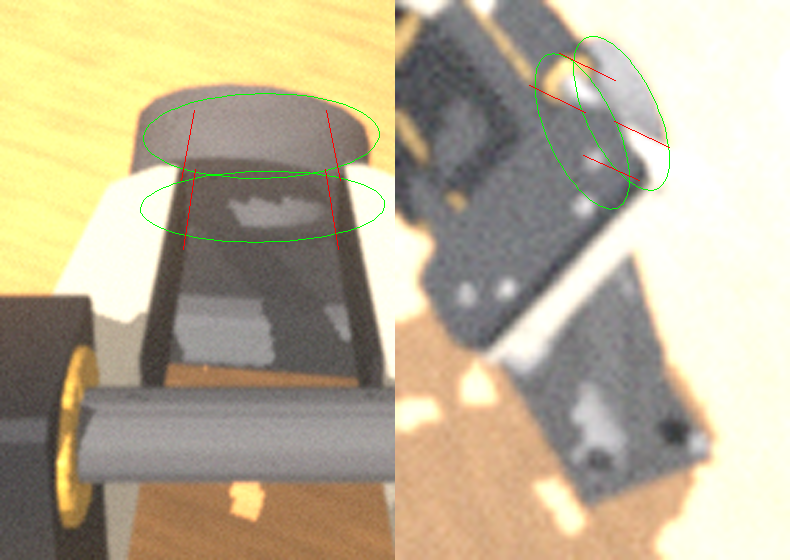

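Emit:
carry_out --grip_force 40 --moves '[{"jaw": 0.026, "dx": 0, "dy": 0, "dz": 0, "yaw": 0}, {"jaw": 0.026, "dx": 0, "dy": 0, "dz": 0, "yaw": 0}]'

```text
t: 14.22
tool_pos: [0.5739, -0.3093, 0.1111]
orientation: [-2.753, -0.433, -1.093]
force: [-0.2, -5.9, 6.6]
opening: 0.0258
gripper_force: 4.5
```

```bash
python3 st.py; python3 -c "
from h import *
snap('wrist','w6');snap('side','s6')
def shift(fa,fb,x0,y0,x1,y1,m=12):
    a=cv2.imread(f'pics/{fa}.png',0);b=cv2.imread(f'pics/{fb}.png',0)
    t=a[y0:y1,x0:x1];r=cv2.matchTemplate(b[y0-m:y1+m,x0-m:x1+m],t,cv2.TM_CCOEFF_NORMED);_,v,_,l=cv2.minMaxLoc(r);return l[0]-m,l[1]-m,round(v,3)
print('ring w5-w6',shift('w5','w6',270,255,366,282),'foot s5-s6',shift('s5','s6',392,438,424,462))
s=read_state();print(s['opening'],s['gripper_force'])"
```

```text
[-1.024  0.072  1.911  0.837  1.148 -0.122] [ 0.5739 -0.3093  0.1111]
[[ 0.693  0.318  0.647]
 [ 0.211 -0.947  0.241]
 [ 0.689 -0.03  -0.724]]
tilt 43.6281547280646 az 20.411632206901114 closing -71.42081896996322 F [-0.2  -5.85  6.56]
ring w5-w6 (-3, 0, 0.989) foot s5-s6 (0, 0, 0.987)
0.02587279669361084 4.540691347938264
```

The fingertips in all wrist pictures sit at row ~286, about 38 mm short of the reported TCP, so the fingers closed in front of and above the ring. Open, re-measure, then go 38 mm deeper.

Emit:
carry_out --grip_force 40 --moves '[{"jaw": 0.093, "dx": 0, "dy": 0, "dz": 0, "yaw": 0}, {"jaw": 0.093, "dx": 0, "dy": 0, "dz": 0, "yaw": 0}, {"jaw": 0.093, "dx": 0, "dy": 0, "dz": 0, "yaw": 0}, {"jaw": 0.093, "dx": 0, "dy": 0, "dz": 0, "yaw": 0}, {"jaw": 0.093, "dx": 0, "dy": 0, "dz": 0, "yaw": 0}, {"jaw": 0.093, "dx": 0, "dy": 0, "dz": 0, "yaw": 0}]'

```text
t: 15.08
tool_pos: [0.573, -0.3072, 0.1092]
orientation: [-2.75, -0.433, -1.089]
force: [-0.2, 0.3, 0.4]
opening: 0.0819
gripper_force: 0.0
```

```bash
python3 st.py; python3 -c "
from h import *
snap('wrist','w7');snap('side','s7');s=read_state();print(s['opening'])
def match(fa,fb,x0,y0,x1,y1,m=14):
    k=4;a=cv2.resize(cv2.imread(f'pics/{fa}.png',0),None,fx=k,fy=k,interpolation=2);b=cv2.resize(cv2.imread(f'pics/{fb}.png',0),None,fx=k,fy=k,interpolation=2)
    t=a[k*y0:k*y1,k*x0:k*x1];r=cv2.matchTemplate(b[k*(y0-m):k*(y1+m),k*(x0-m):k*(x1+m)],t,cv2.TM_CCOEFF_NORMED);_,v,_,l=cv2.minMaxLoc(r);return np.array([l[0]/k-m,l[1]/k-m]),round(v,3)
f,v=match('s2','s7',392,438,424,462);print('foot',f,v)
r,v2=match('s2','s7',394,374,410,392);print('ring',r,v2)
q,v3=match('w3','w7',275,252,370,300);print('ring w',q,v3)
E0=np.array([.562,-.3135,.122]);a=proj('side0',E0)+r;b=proj('w3',E0)+q
print('E side',onz('s7',*a,.122),'E wrist',onz('w7',*b,.122))
F0=onz('s2',408,450,.008);print('foot shift',onz('s7',*(np.array([408,450])+f),.008)-F0)
R=cv2.Rodrigues(s['orientation'])[0];g=s['tool_pos']+R@[0,0,-.057];print('grasp',g)
for P in(onz('s7',*a,.122),onz('w7',*b,.122)):print('tool delta to E',(R.T@(P-g)).round(4))
"
```

```text
[-1.023  0.073  1.913  0.836  1.15  -0.122] [ 0.573  -0.3072  0.1092]
[[ 0.694  0.32   0.644]
 [ 0.21  -0.947  0.244]
 [ 0.688 -0.034 -0.725]]
tilt 43.55850310666916 az 20.745786684179386 closing -71.31880419172984 F [-0.24  0.25  0.42]
0.08920323331531567
foot [-1.25 -0.25] 0.988
ring [-1.   -0.75] 0.985
ring w [-4.  3.] 0.983
E side [ 0.56069345 -0.31158149  0.122     ] E wrist [ 0.56023422 -0.3124919   0.122     ]
foot shift [-0.00216734  0.0008414   0.        ]
grasp [ 0.53631416 -0.32118741  0.15059904]
tool delta to E [-0.0007 -0.0003  0.0388]
tool delta to E [-0.0012  0.0004  0.0383]
```

Emit:
carry_out --grip_force 40 --moves '[{"jaw": 0.093, "dx": 0, "dy": 0, "dz": 0.013, "yaw": 0}, {"jaw": 0.093, "dx": 0, "dy": 0, "dz": 0.013, "yaw": 0}, {"jaw": 0.093, "dx": 0, "dy": 0, "dz": 0.0125, "yaw": 0}, {"jaw": 0.04, "dx": 0, "dy": 0, "dz": 0, "yaw": 0}, {"jaw": 0.04, "dx": 0, "dy": 0, "dz": 0, "yaw": 0}, {"jaw": 0.04, "dx": 0, "dy": 0, "dz": 0, "yaw": 0}, {"jaw": 0.04, "dx": 0, "dy": 0, "dz": 0, "yaw": 0}, {"jaw": 0.04, "dx": 0, "dy": 0, "dz": 0, "yaw": 0}]'

```text
t: 16.18
tool_pos: [0.5978, -0.2978, 0.0818]
orientation: [-2.75, -0.433, -1.09]
force: [-2.0, 2.9, 2.6]
opening: 0.051
gripper_force: 40.0
```

```bash
python3 st.py;python3 -c "
from h import *
s=read_state();print(s['opening'],s['gripper_force'])"; python3 mv.py 0 "[0,0,.02]" "[0,0,.14]"
```

```text
[-0.973  0.137  1.902  0.863  1.081 -0.133] [ 0.5978 -0.2978  0.0818]
[[ 0.694  0.32   0.645]
 [ 0.21  -0.947  0.244]
 [ 0.689 -0.034 -0.724]]
tilt 43.58255272020362 az 20.749071979526917 closing -71.3082242926329 F [-2.05  2.95  2.57]
0.051011691052154806 40.00562977278605
[0,0,.02] total tool [ 0.0138 -0.0007 -0.0145] rows>= 1.0
[0,0,.14] total tool [ 0.0964 -0.0048 -0.1014] rows>= 2.0
[[ 0.694  0.32   0.645]
 [ 0.21  -0.947  0.244]
 [ 0.689 -0.034 -0.724]]
```

Emit:
carry_out --grip_force 40 --moves '[{"jaw": 0.04, "dx": 0.007, "dy": 0, "dz": -0.0072, "yaw": 0}, {"jaw": 0.04, "dx": 0.0138, "dy": -0.0007, "dz": -0.0145, "yaw": 0}, {"jaw": 0.04, "dx": 0.0138, "dy": -0.0007, "dz": -0.0145, "yaw": 0}, {"jaw": 0.04, "dx": 0.0138, "dy": -0.0007, "dz": -0.0145, "yaw": 0}, {"jaw": 0.04, "dx": 0.0138, "dy": -0.0007, "dz": -0.0145, "yaw": 0}, {"jaw": 0.04, "dx": 0.0138, "dy": -0.0007, "dz": -0.0145, "yaw": 0}, {"jaw": 0.04, "dx": 0, "dy": 0, "dz": 0, "yaw": 0}]'

```text
t: 17.05
tool_pos: [0.5991, -0.2993, 0.1947]
orientation: [-2.753, -0.436, -1.094]
force: [-0.1, -0.2, -6.0]
opening: 0.0511
gripper_force: 40.0
```

```bash
python3 st.py;python3 -c "
from h import *
s=read_state();print(s['opening'],s['gripper_force'])
snap('wrist','w8');snap('side','s8')
R=cv2.Rodrigues(s['orientation'])[0];E=s['tool_pos']+R@[-.001,0,-.057];print('E',E)
E=s['tool_pos']+R@[-.001,0,-.0565]
print('proj eye/foot side',proj('s8',E),proj('s8',E-[0,0,.122]))
h=np.array([.660,-.013,0]);w=h-.09*np.array([.974,.225,0]);w[2]=.2335
print('delta world',w-E,'tool',R.T@(w-E))
"
```

```text
[-0.972 -0.012  1.83   0.792  1.226  0.042] [ 0.5991 -0.2993  0.1947]
[[ 0.692  0.32   0.647]
 [ 0.212 -0.947  0.241]
 [ 0.69  -0.03  -0.724]]
tilt 43.642657127884505 az 20.453917739633933 closing -71.33056906493583 F [-0.07 -0.18 -5.98]
0.05106988862159705 39.99913054984063
E [ 0.56151545 -0.31325953  0.23526947]
proj eye/foot side [403.41096807 346.39834527] [396.71858919 395.31517936]
delta world [ 0.01050122  0.27988894 -0.00140764] tool [ 0.06573536 -0.26164283  0.07531245]
```

Emit:
carry_out --moves '[{"jaw": 0.04, "dx": 0.0082, "dy": -0.0327, "dz": 0.0094, "yaw": 0}, {"jaw": 0.04, "dx": 0.0082, "dy": -0.0327, "dz": 0.0094, "yaw": 0}, {"jaw": 0.04, "dx": 0.0082, "dy": -0.0327, "dz": 0.0094, "yaw": 0}, {"jaw": 0.04, "dx": 0.0082, "dy": -0.0327, "dz": 0.0094, "yaw": 0}, {"jaw": 0.04, "dx": 0.0082, "dy": -0.0327, "dz": 0.0094, "yaw": 0}, {"jaw": 0.04, "dx": 0.0082, "dy": -0.0327, "dz": 0.0094, "yaw": 0}, {"jaw": 0.04, "dx": 0.0082, "dy": -0.0327, "dz": 0.0094, "yaw": 0}, {"jaw": 0.04, "dx": 0.0082, "dy": -0.0327, "dz": 0.0094, "yaw": 0}]'

```text
t: 18.15
tool_pos: [0.6074, -0.0167, 0.1891]
orientation: [-2.75, -0.432, -1.085]
force: [0.1, -0.8, -5.6]
opening: 0.0505
gripper_force: 40.0
```

```bash
python3 st.py; cat >> h.py <<'E'
def asc(f,x0,y0,x1,y1,st=1,lo=0,hi=255):
    a=cv2.imread(f'pics/{f}.png')[y0:y1:st,x0:x1:st].astype(float);g=a.mean(2);ch=" .:-=+*#%@"
    for i,r in enumerate(g): print(y0+i*st,''.join(ch[int(np.clip((v-lo)/(hi-lo+1e-9),0,.999)*10)] for v in r))
E
python3 -c "
from h import *
snap('wrist','w9');snap('side','s9')
P=[.66,-.013,.23];u=proj('w9',P).astype(int);v=proj('s9',P).astype(int);print(u,v)
a=cv2.imread('pics/side0.png')[v[1],v[0]-10:v[0]+10].mean(1);print(a)
asc('w9',u[0]-50,u[1]-45,u[0]+50,u[1]+30,1,20,140)
asc('side0',385,215,435,262,1,40,140)
"
```

```text
[-0.47  -0.494  2.238  0.676  0.952  0.513] [ 0.6074 -0.0167  0.1891]
[[ 0.696  0.32   0.643]
 [ 0.209 -0.947  0.245]
 [ 0.687 -0.036 -0.726]]
tilt 43.449840126513166 az 20.87567676593709 closing -71.32273626378695 F [ 0.12 -0.8  -5.63]
[340 163] [404 250]
[142.         140.66666667 139.66666667 141.         143.66666667
 132.         124.33333333 113.66666667 126.66666667 134.33333333
 140.66666667 138.         138.         135.         128.33333333
 119.66666667 115.33333333 105.66666667 104.33333333 116.33333333]
118 #############%#%%%%%%%%%###%###########**+==-----::---:-:-:-------+################################%
119 #################%%%%%%%%%############*+=--------:----:::---------+*################################
120 #################%#%%%%%%%%%#########*=--:-----:-::-:------------=+*################################
121 ##################%%%%%%%%##%%####**+=----------------:----------=**################################
122 ####################%%%%%%#######*+=--:--:-----------------------=**##*#############################
123 ######################%%%%######*+----::-----::--
[... 9181 characters left out ...]
@@@@@@@@@@@@@@@%#**#@@@@@@@@#+======-===
250 @@@@@@@@@@@@@@@%#%@@@@@%##**#%@@@@@@@@#===========
251 @@@@@@@@@@@@@@@#*#%%%%%****#%@@@@@@@@%*+======-==-
252 @@@@@@@@@@@@@@@%**###****#%%@@@@@@@@@%*=====---===
253 @@@@@@@@@@@@@@@@%##****##%@@@@@@@@@@@%*===========
254 @@@@@@@@@@@@@@@@@@%%%%%%@@@@@@@@@@@@@#+=====-==-==
255 @@@@@@@@@@@@@@@@@@@@@@@@@@@@@@@@@@@@@#+=====--=-==
256 @@@@@@@@@@@@@@@@@@@@@@@@@@@@@@@@@@@@@*+===========
257 @@@@@@@@@@@@@@@@@@@@@@@@@@@@@@@@@@@@@*=======-====
258 @@@@@@@@@@@@@@@@@@@@@@@@@@@@@@@@@@@@%*+=====-=====
259 @@@@@@@@@@@@@@@@@@@@@@@@@@@@@@@@@@@@%*=========--=
260 @@@@@@@@@@@@@@@@@@@@@@@@@@@@@@@@@@@@%+==========-=
261 @@@@@@@@@@@@@@@@@@@@@@@@@@@@@@@@@@@@#+=========--+
```

```bash
python3 -c "
from h import *
from scipy.optimize import least_squares
def pts(H,yaw,L):
    c,s=np.cos(yaw),np.sin(yaw);return [np.array([H[0]+c*x,H[1]+s*x,z]) for x,z in L]
L=[(0,.227),(-18,.241),(18.5,.25)];L=[(a/1000,b) for a,b in L]
px=[(406,252.5),(401,250.5),(414.7,243)]
f=lambda p:np.concatenate([proj('side0',q)-u for q,u in zip(pts(p[:2],.2245,L),px)])
r=least_squares(f,[.66,-.013]);print(r.x,r.fun.round(2))
H=r.x
for q in pts(H,.2245,L+[(0,.314),(0,.335)]):print(proj('w9',q).round(),proj('w1',q).round())
asc('w9',160,0,560,300,4,20,160)
"
```

```text
[ 0.66287924 -0.01982892] [ 0.62  0.77 -0.7  -0.92  0.09  0.14]
[353. 166.] [318. 135.]
[353. 177.] [317. 137.]
[358. 112.] [319. 116.]
[366.  11.] [316.  92.]
[372. -62.] [316.  79.]
0 ++++===::::::::....=========+=+=+=+==+=++::::::::::::::::==================+=+++==+=+=====+====+++++
4 +++=++=-::::::::.:.===========++====+===+::::::::::::::::==================++++++=============++=++=
8 +++++++=::::::::...==========+====+++====::::::::::::::::===================++++=+++=====+==+==++=+=
12 ++++++==::::::::...-============++++=++++:::::::::::::::-===================+==++++=+==+==++==+++=+=
16 ++++++++-:::::::....===========+++++=+++=-::::::::::::::=======+============+++++++=+=+=====++====++
20 =++=+=++=::::::::...==========+++++++=++++:::::::::::::-=+==+==============+=+++++++++=+=+=+==++=+=+
24 +=++==+++:::::::::..=============+++++==+++-::::::::::===+=+================+=+++=++=++=++=====++==+
28 ==+==+=++=:::::::...-==========++++++=+==+===:::::::=++===+=++==+=========+==+++=++==+====+=+++=====
32 ====+==++=::::::::..:=========+++++++++++=+==:::::::==+++=++++=+==============+=+==+
[... 6230 characters left out ...]
*++******++++++*+***++++=:*******++=+-=----==--=+*****@@@%***+*******+
276 *****##********####******#********++**********+*******+-****************+*+*******++@..@%**##*+*****
280 **************#*##******************+****************************+*******+*********+@- @@@@@@@@%****
284 ***#********#******#*****##+**+***********++++**+++*+*##****++*********************=%@@@@@@%#%@@@%**
288 ***********##**#******#####.********+++++**++*+++***=-#####**+**********************=*@@@***+==+@@@*
292 *******#******###***######*.+**+==-------==+++******-.######********#***********+****=@@#******+=@@@
296 ***************###*#######- =:--------------:---+***- +######******************+*****=@@********+=@@
```

```bash
python3 -c "
from h import *
from scipy.optimize import least_squares
def pts(H,yaw,L):
    c,s=np.cos(yaw),np.sin(yaw);return [np.array([H[0]+c*x,H[1]+s*x,z]) for x,z in L]
L=[(0,.227),(-.018,.241),(.0185,.25)]
px=[(406,252.5),(401,250.5),(414.7,243)]
f=lambda p:np.concatenate([proj('side0',q)-u for q,u in zip(pts(p[:2],.2245,L),px)]+[proj('w9',pts(p[:2],.2245,L)[1])-[345.5,179]])
r=least_squares(f,[.66,-.013]);print(r.x,r.fun.round(2));H=np.array([*r.x,.23])
s=read_state();R=cv2.Rodrigues(s['orientation'])[0];E=s['tool_pos']+R@[-.001,0,-.0565];print('E',E)
d=np.array([.974,.223,0])
pre=H-.045*d;pre[2]=.2335;fin=H.copy();fin[2]=.2335
print('to pre',(R.T@(pre-E)).round(4),'pre-fin',(R.T@(fin-pre)).round(4),'down 10mm',(R.T@[0,0,-.01]).round(4),'line offset y',np.cross(d,E-H)[2], 'along',(E-H)@d)
asc('s9',370,225,450,300,1,40,150)
"
```

```text
[ 0.66096521 -0.01684225] [-0.6   0.14 -1.91 -1.56 -1.15 -0.48  0.69 -0.74]
E [ 0.57004501 -0.02850336  0.22921345]
to pre [0.036  0.0135 0.0275] pre-fin [0.0326 0.0047 0.0306] down 10mm [-0.0069  0.0004  0.0073] line offset y 0.008917287500378913 along -0.0911566948014698
225 ....:::----===-================+%@@@@%*+++#@@@@@@@@@@@@@@*+============*#%%%%%%%
226 .....:::-----=-================+%@@@@%*+++#@@@@@@@@@@@@@%*=+===========*#%%%%%%%
227 :::....::::---=-===============+*#%@@#*+++#@@@@@@@@@@@@@%+====+=======+*%%%%%#%%
228 --:.:....:::----=================+*#%#++++#@@@@@@@@@@@@@#+============+#%%%%%%%%
229 *==-:::.....::----=============-===+*+++++#%@@@@@@@@@@@@#+============+##%###%%%
230 %#*+=-::::....::----==========-======++++*#@@@@@@@@@@@@@#+============*#%%%%###%
231 @@%#*+=--::.....:::--===============+++++*%@@@@@@@@@@@@%*++==========+*#%%%%%%%#
232 @@@@%#*+=--::....:::---============*#**++*%@@@@@@@@@@@@%*+==+========+#%%%%%%%%%
233 @@@@@@%#*++=-:.....:---==-=======+*%@%*+*#%@@@@@@@@@@@@%+============*%@%%#%%%%%
234 @@@@@@@@%%#*=--:::----===-=====++#%@@@#***%%@@@@@@@@@@@#+
[... 4848 characters left out ...]
%%*++=-=-==-===-=-=-
292 .:....-*@@@@@@@@@@@@@@@@@@@%#*#%@@@@@@@@@@@@@@@@@@@@@@@@@@@@@@%%#*+====-========
293 .....:-*@@@@@@@@@@@@@@@@@@@@%**#@@@@@@@@@@@@@@@@@@@@@@@@@@@@@@@@@%%#*+++======-=
294 .....:-*@@@@@@@@@@@@@@@@@@@@@%**#@@@@@@@@@@@@@@@@@@@@@@@@@@@@@@@@@@@%%%#*++=====
295 ......-*@@@@@@@@@@@@@@@@@@@@@@%**#@@@@@@@@@@@@@@@@@@@@@@@@@@@@@@@@@@@@@@%%#*++==
296 ......-#@@@@@@@@@@@@@@@@@@@@@@@#**%@@@@@@@@@@@@@@@@@@@@@@@@@@@@@@@@@@@@@@@@%%#*+
297 ......-#@@@@@@@@@@@@@@@@@@@@@@@%#*#%@@@@@@@@@@@@@@@@@@@@@@@@@@@@@@@@@@@@@@@@@@%%
298 ......-*@@@@@@@@@@@@@@@@@@@@@@@@%#*#@@@@@@@@@@@@@@@@@@@@@@@@@@@@@@@@@@@@@@@@@@@@
299 .....::=%@@@@@@@@@@@@@@@@@@@@@@@@%#*#@@@@@@@@@@@@@@@@@@@@@@@@@@@@@@@@@@@@@@@@@@%
```

Emit:
carry_out --moves '[{"jaw": 0.04, "dx": 0.012, "dy": 0.0045, "dz": 0.0092, "yaw": 0}, {"jaw": 0.04, "dx": 0.012, "dy": 0.0045, "dz": 0.0092, "yaw": 0}, {"jaw": 0.04, "dx": 0.012, "dy": 0.0045, "dz": 0.0092, "yaw": 0}, {"jaw": 0.04, "dx": 0, "dy": 0, "dz": 0, "yaw": 0}]'

```text
t: 18.75
tool_pos: [0.6554, -0.0169, 0.1941]
orientation: [-2.751, -0.433, -1.086]
force: [-0.0, 0.1, -5.3]
opening: 0.0507
gripper_force: 40.0
```

```bash
cat > g.py <<'E'
from h import *
H=np.array([.661,-.0168,.23]);d=np.array([.974,.223,0])
def est():
    s=read_state();R=cv2.Rodrigues(s['orientation'])[0];E=s['tool_pos']+R@[-.001,0,-.0565]
    print('E',E.round(4),'along',((E-H)@d).round(4),'side',np.cross(d,E-H)[2].round(4),'F',s['force'].round(2),'open',s['opening'].round(4),'grip',s['gripper_force'].round(1),'t',s['t']);return s,R,E
E
python3 -c "
from g import *
s,R,E=est();f=H.copy();f[2]=.2335;print('to seat',(R.T@(f-E)).round(4))
snap('side','s10');snap('wrist','w10')
asc('s10',380,225,440,270,1,40,150)
L=[(0,.227),(-.018,.241),(-.018,.243)]
for x,z in L:print(proj('w10',[H[0]+d[0]*x,H[1]+d[1]*x,z]).round(1))
asc('w10',280,130,400,330,2,20,150)
"
```

```text
Traceback (most recent call last):
  File "g.py", line 5, in est
    print('E',E.round(4),'along',((E-H)@d).round(4),'side',np.cross(d,E-H)[2].round(4),'F',s['force'].round(2),'open',s['opening'].round(4),'grip',s['gripper_force'].round(1),'t',s['t']);return s,R,E
                                                                                                                      ^^^^^^^^^^^^^^^^^^
AttributeError: 'float' object has no attribute 'round'
```

```bash
sed -i "s/s\['opening'\].round(4)/round(s['opening'],4)/;s/s\['gripper_force'\].round(1)/round(s['gripper_force'],1)/" g.py
python3 -c "
from g import *
s,R,E=est();f=H.copy();f[2]=.2335;print('to seat',(R.T@(f-E)).round(4))
snap('side','s10');snap('wrist','w10')
asc('s10',380,225,440,262,1,40,150)
L=[(0,.227),(-.018,.241),(-.018,.243)]
for x,z in L:print(proj('w10',[H[0]+d[0]*x,H[1]+d[1]*x,z]).round(1))
asc('w10',260,130,400,330,2,20,150)
"
```

```text
E [ 0.6184 -0.0309  0.2344] along -0.0446 side -0.0042 F [-0.02  0.09 -5.25] open 0.0507 grip 40.0 t 18.75
to seat [0.032  0.0003 0.0315]
225 --==========-========+%@@@@@#++*#@@@@@@@@@@@@@@*==+=========
226 ==--=================*%@@@@%*++*#@@@@@@@@@@@@@%*+===========
227 ==-=--===============+*#%@@%*++*#@@@@@@@@@@@@@%*++==========
228 ++=---=================+*#%#++++#@@@@@@@@@@@@@%+===+========
229 ++==---==================+**+++*#@@@@@@@@@@@@@#+===========+
230 =+++=----==================++++*%@@@@@@@@@@@@@#++=+=========
231 -=+++=----================+++++*%@@@@@@@@@@@@@*+===+========
232 :-=+++=:::--=============+#**+**%@@@@@@@@@@@@%*++==========+
233 .:-=++=:..:--==========+*%@%***#@@@@@@@@@@@@@%*+===========*
234 ...:===:....--=======+*#%@@@#**#%%@@@@@@@@@@@#+==++=======+#
235 :..::::.....:---====*#%@@@@@%****#%@@@@@@@@@@#++=++=======+%
236 =:............:--++*#@@@@@@@@%##**#@@@@@@@@@@#+===========+@
237 #=:............:=*#%@@@@@@@@@@@%#**%@@@@@@@@@#+++=========+@
238 @#=:............-*%@@@@@@@@@@@@@%**#%@@@@@@@%*+===========+@
239 @#-.............:-+#@@@@@@@@@@@@%#**%@@@@@@@%*+=
[... 8284 characters left out ...]
-:--:::::::..  +%%%%%%%%%
312 .. ::---------=-=------=-=----------------------::::::::..  -%%%%%%%%%
314 ...:------------====--===----------------------:::::::::..  .*%%%%%%%%
316 . .:---------=----====-==--=-----------------:-::::::.:...  .+%%%%%%%%
318   .::-----------===========--=---------------:-:::::::....   -#%%%%%%%
320   .:----------------=========-=-------------::--:::::::...   .*%%%%%%%
322   ::---------------===-====--=-------------:-::::::::::...    =%%%%%%%
324   ::------------=----========------------:::--:::::::::...    :#%%%%%%
326   .----------------==-==-===--------------::-:-::::::.:...    .*%%%%%%
328   .----------------------------------------:-:::::::::....     =%%%%%%
```

Emit:
carry_out --moves '[{"jaw": 0.04, "dx": 0.0064, "dy": 0, "dz": 0.0063, "yaw": 0}, {"jaw": 0.04, "dx": 0.0064, "dy": 0, "dz": 0.0063, "yaw": 0}, {"jaw": 0.04, "dx": 0.0064, "dy": 0, "dz": 0.0063, "yaw": 0}, {"jaw": 0.04, "dx": 0.0064, "dy": 0, "dz": 0.0063, "yaw": 0}, {"jaw": 0.04, "dx": 0.0064, "dy": 0, "dz": 0.0063, "yaw": 0}, {"jaw": 0.04, "dx": 0, "dy": 0, "dz": 0, "yaw": 0}]'

```text
t: 19.6
tool_pos: [0.6986, -0.002, 0.1947]
orientation: [-2.75, -0.434, -1.089]
force: [0.2, 0.8, -5.7]
opening: 0.0509
gripper_force: 40.0
```

```bash
python3 -c "
from g import *
s,R,E=est();f=H.copy();f[2]=.2335;print('to seat',(R.T@(f-E)).round(4),'torque',s['wrist_torque'])
snap('side','s11');snap('wrist','w11')
asc('s11',385,215,440,262,1,40,150)
"
```

```text
E [ 0.6615 -0.016   0.2349] along 0.0007 side 0.0006 F [ 0.2   0.8  -5.74] open 0.0509 grip 40.0 t 19.6
to seat [-0.0015  0.0006  0.0005] torque [-0.34383294  1.06684833 -0.02650727]
215    ...::-===========++=+=======+*#%%%@@@@@@#+==+++=====
216   :::..--===========+*+++++++=+#%@@@@@@@@@@%+++++======
217  .=+=---+=-========+**++++++++*%@@@@@@@@@@@%+++=++==+==
218  :*#*+=+*=--=======+#*++++++++*%@@@@@@@@@@@%+++========
219  =*%%#**#+--======+*%#++++++**#@@@@@@@@@@@@#++++=======
220 .+#%%####*========+#@%#*++****%@@@@@@@@@@@@*+=++=======
221  =*%#%###*++======*%@@%#+++*#%@@@@@@@@@@@@%*++++=======
222  :+*#%%%#***++===+*@@@@#*+**%@@@@@@@@@@@@@#+++++=+=====
223   :+#%%%#*++++===+#@@@@#*+*#@@@@@@@@@@@@@@#++=+========
224    :=*#%#*+=+*+++#@@@@@#++*#@@@@@@@@@@@@@@#++==========
225     .=*##+--=+***%@@@@@#*+*#@@@@@@@@@@@@@@*++=++=======
226      :=*+-:.:-+**%@@@%#*++*#@@@@@@@@@@@@@%*+===+=======
227      .:-:....:-+*#%%#*+=++*#@@@@@@@@@@@@@%++==+========
228    .::.    ...:-=+*+=-::-=*#@@@@@@@@@@@@@#++=++========
229    --:       ..::-=-:...:-=#@@@@@@@@@@@@@#+++++========
230  .:--.      .
[... 1202 characters left out ...]
..........    .=##%%#%%%#*+=========+#@@
251 -       .... ............   .=*#%%%%%##*+==========+%@@
252 +:        .............    .=*#%%%%%%#*++==========*%@@
253 %+:      ...............  .-*#%%%%%%%#+++==========*%@@
254 @%+:    ...........:..   .-+#%%%%%%%%#++===========#%@@
255 @@%+:   ..........:-:.  .-*#%#%%%%%@%#++==========+#@@@
256 @@@%+:.. ........::-:  .-+#%%#%%#%%%%#+===========+#@@@
257 @@@@%*-:....:-:.....  .-+##%%%%###%%%#+=+=========+#@@@
258 @@@@@%*=:....::...    -+#%%%#%%%%%%%#*+++=========*%@@@
259 @@@@@@%*=-.......    :+#%#%%%%%%%#%%%*+++=========*%@@@
260 @@@@@@@@#+-......   :+#%%%%#%%%%%%%%#++===========*%@@@
261 @@@@@@@@@#+-....   .=*%%%%%%%%%#%%%%#+===========+#@@@@
```

Emit:
carry_out --moves '[{"jaw": 0.04, "dx": -0.0035, "dy": 0, "dz": 0.0036, "yaw": 0}, {"jaw": 0.04, "dx": -0.0035, "dy": 0, "dz": 0.0036, "yaw": 0}, {"jaw": 0.04, "dx": -0.0035, "dy": 0, "dz": 0.0036, "yaw": 0}, {"jaw": 0.04, "dx": -0.0035, "dy": 0, "dz": 0.0036, "yaw": 0}, {"jaw": 0.04, "dx": -0.0035, "dy": 0, "dz": 0.0036, "yaw": 0}, {"jaw": 0.04, "dx": -0.0035, "dy": 0, "dz": 0.0036, "yaw": 0}, {"jaw": 0.04, "dx": 0, "dy": 0, "dz": 0, "yaw": 0}]'

```text
t: 20.58
tool_pos: [0.6978, -0.0018, 0.1649]
orientation: [-2.751, -0.433, -1.09]
force: [1.9, 0.0, -2.2]
opening: 0.0511
gripper_force: 40.0
```

```bash
python3 -c "
from g import *
s,R,E=est()"
```

```text
E [ 0.6606 -0.0158  0.2051] along -0.0001 side 0.0011 F [ 1.86  0.01 -2.16] open 0.0511 grip 40.0 t 20.575
```

Emit:
carry_out --moves '[{"jaw": 0.04, "dx": -0.0017, "dy": 0, "dz": 0.0018, "yaw": 0}, {"jaw": 0.04, "dx": -0.0017, "dy": 0, "dz": 0.0018, "yaw": 0}, {"jaw": 0.04, "dx": -0.0007, "dy": 0, "dz": 0.0008, "yaw": 0}, {"jaw": 0.04, "dx": 0, "dy": 0, "dz": 0, "yaw": 0}]'

```text
t: 21.08
tool_pos: [0.6978, -0.0017, 0.159]
orientation: [-2.751, -0.433, -1.091]
force: [3.0, -1.1, -0.3]
opening: 0.0507
gripper_force: 40.0
```

```bash
python3 -c "
from g import *
s,R,E=est()"
```

```text
E [ 0.6607 -0.0156  0.1993] along -0.0001 side 0.0012 F [ 3.01 -1.1  -0.34] open 0.0507 grip 40.0 t 21.075
```

Emit:
carry_out --moves '[{"jaw": 0.093, "dx": 0, "dy": 0, "dz": 0, "yaw": 0}, {"jaw": 0.093, "dx": 0, "dy": 0, "dz": 0, "yaw": 0}, {"jaw": 0.093, "dx": 0, "dy": 0, "dz": 0, "yaw": 0}, {"jaw": 0.093, "dx": 0, "dy": 0, "dz": 0, "yaw": 0}, {"jaw": 0.093, "dx": 0, "dy": 0, "dz": 0, "yaw": 0}, {"jaw": 0.093, "dx": 0, "dy": 0, "dz": 0, "yaw": 0}]'

```text
t: 21.82
tool_pos: [0.6975, -0.0014, 0.1586]
orientation: [-2.751, -0.433, -1.089]
force: [0.5, -0.7, -0.6]
opening: 0.0927
gripper_force: 0.0
```

Emit:
carry_out --moves '[{"jaw": 0.093, "dx": 0, "dy": 0, "dz": -0.015, "yaw": 0}, {"jaw": 0.093, "dx": 0, "dy": 0, "dz": -0.025, "yaw": 0}, {"jaw": 0.093, "dx": 0, "dy": 0, "dz": -0.03, "yaw": 0}, {"jaw": 0.093, "dx": 0, "dy": 0, "dz": -0.03, "yaw": 0}]'

```text
t: 22.32
tool_pos: [0.6323, -0.0258, 0.2315]
orientation: [-2.751, -0.433, -1.089]
force: [0.3, -0.9, -0.1]
opening: 0.0929
gripper_force: 0.0
```

```bash
python3 -c "
from g import *
est();snap('side','s12');snap('scene','sc12');snap('wrist','w12')
asc('s12',380,215,440,325,1,40,150)
a=cv2.imread('pics/sc12.png')
asc('sc12',230,130,300,225,1,30,170)
"
```

```text
E [ 0.5952 -0.0398  0.2718] along -0.0692 side -0.0078 F [ 0.33 -0.88 -0.15] open 0.0929 grip 0.0 t 22.325
215 ####%%%%%%#+=============+++++======+*#%%%@@@@@@#+=+++======
216 *######%##*+=========-==++*+++++==++#%@@@@@@@@@@#+==========
217 ***#######++============+**++++++++*%@@@@@@@@@@@%+=++=======
218 ****#*****+=============+#*++++++++*%@@@@@@@@@@@#+==++======
219 ++***#***+==============*##++++++++#@@@@@@@@@@@@#++=========
220 ++++*****+=============+#@%#*++++**#@@@@@@@@@@@@*===+=======
221 ++++++**+==============*%@@%#+++*##@@@@@@@@@@@@%++==========
222 ++++++++===============#@@@@#*+**%@@@@@@@@@@@@@#++==========
223 +*++==================+#@@@@#++*#@@@@@@@@@@@@@@#++++========
224 ++++=:::--===========+#%@@@@#++*#@@@@@@@@@@@@@@*+++=========
225 -=++-...::--=========+%@@@@@#+++#@@@@@@@@@@@@@@*++==========
226 .---:.....:--========*%@@@@%#++*%@@@@@@@@@@@@@%*+=+=========
227 ..:........::-=======+*#%@@%*++*%@@@@@@@@@@@@@%++===========
228 ...... .....::-========+*#%%*++*%@@@@@@@@@@@@@#++===========
229 .......::...:.:-=========+**+++*%@@@@@@@@@@@@@#+=+==+=======
230 .. ....--:... 
[... 12581 characters left out ...]
****@@%####*#********####
216 #****=--==+++++++++***********+==#%+:::-=**#****#@@%###***++****######
217 #*****=-==+++++++****##***#****==+#=:::-=*****##%@@#####***+***#######
218 #***#**===++++*****#*##***#*****+==-:::=+++***##@@%#*#####****########
219 #######**+=+****###*###**********++-:::==+***#%@@@#**#####**##########
220 #########*+***#########*********#%#=::-==+##%%@@%#*******#***##**#####
221 ##########*#############*#*****#%%*-::-==*%@@@%%#***##*########***####
222 ######################*####****#%%+-:-===*%%%#*****##*****************
223 ###########################****##%*=-:-==+*********#**+===============
224 ##*#################*######********=::---=******###**=----------------
```

```bash
cat > wt.py <<'E'
from g import *
import sys
def gray(f): return cv2.imread(f'pics/{f}.png',0).astype(np.float32)
ref=np.mean([gray(f) for f in('side0','s2','s4','s5','s7','s8','s9')],0)
k=8
def meas(cur,x0,y0,x1,y1):
    t=cv2.resize(ref,None,fx=k,fy=k,interpolation=cv2.INTER_CUBIC)[k*y0:k*y1,k*x0:k*x1]
    b=cv2.resize(cur,None,fx=k,fy=k,interpolation=cv2.INTER_CUBIC)[k*(y0-6):k*(y1+16),k*(x0-6):k*(x1+6)]
    r=cv2.matchTemplate(b,t,cv2.TM_CCOEFF_NORMED);_,v,_,l=cv2.minMaxLoc(r);return l[0]/k-6,l[1]/k-6,v
n=len(sys.argv)>1
if n:
    for i in range(8): snap('side',f'L{i}')
cur=np.mean([gray(f'L{i}') for i in range(8)],0)
p=lambda dz,x,z:proj('side0',[H[0]+d[0]*x,H[1]+d[1]*x,z-dz])
for nm,x,z,box in(('back',.0185,.25,(408,236,420,248)),('top',0,.27,(403,232,420,241)),('all',.01,.255,(406,233,420,248))):
    u=p(0,x,z);w=p(.018,x,z);dx,dy,v=meas(cur,*box);print(nm,'shift',dx,dy,round(v,3),'px per 600g',(w-u).round(2),'=> g',round(600*dy/(w-u)[1]))
print('control drum',meas(cur,395,205,430,216))
for i in (0,3,7): print(meas(gray(f'L{i}'),406,233,420,248))
E
python3 wt.py 1
```

```text
back shift -0.875 6.125 0.913 px per 600g [-0.88  6.71] => g 547
top shift -1.125 6.5 0.86 px per 600g [-0.84  6.88] => g 567
all shift -1.125 5.75 0.878 px per 600g [-0.86  6.76] => g 510
control drum (0.0, 0.0, 0.9989889860153198)
(-1.125, 5.75, 0.8791389465332031)
(-1.0, 5.75, 0.8754177093505859)
(-1.0, 5.75, 0.8770636320114136)
```

```bash
cat > wt2.py <<'E'
from g import *
from scipy.optimize import minimize_scalar
from scipy.ndimage import map_coordinates
def gray(f): return cv2.imread(f'pics/{f}.png',0).astype(np.float32)
ref=np.mean([gray(f) for f in('side0','s2','s4','s5','s7','s8','s9')],0);cur=np.mean([gray(f'L{i}') for i in range(8)],0)
def curve(a,r0,r1):
    o=[]
    for y in range(r0,r1):
        row=a[y];c0=405+np.argmin(row[405:420]);bg=np.percentile(row[c0-5:c0+6],90);w=np.clip(bg-15-row[c0-4:c0+5],0,None);o.append((y,(w*np.arange(c0-4,c0+5)).sum()/w.sum(),row[c0]))
    return np.array(o)
A=curve(ref,234,251);B=curve(cur,240,257)
for a,b in zip(A,B):print(a.round(2),b.round(2))
for lo,hi in((236,249),(236,244),(240,249)):
    m=(A[:,0]>=lo)&(A[:,0]<=hi)
    def cost(s):
        xb=np.interp(A[m,0]+s,B[:,0],B[:,1]);e=xb-(A[m,1]-.129*s);return (e**2).sum()
    S=np.arange(4,9,.05);C=[cost(s) for s in S];s=S[np.argmin(C)];print(lo,hi,'dy',s.round(2),'rms',np.sqrt(min(C)/m.sum()).round(3),'g',round(600*s/6.75))
E
python3 wt2.py
```

```text
[234.   409.62 104.86] [240.   408.52 105.  ]
[235.  410.8 107. ] [241.   409.02 107.  ]
[236.   412.07 107.71] [242.   410.08 110.62]
[237.   413.22 107.71] [243.   411.32 109.  ]
[238.   413.75 105.86] [244.   412.36 110.75]
[239.   414.33 106.14] [245.   413.12 108.38]
[240.   414.69 105.71] [246.   413.54 110.  ]
[241.   414.9  105.86] [247.   413.87 111.25]
[242.   414.9  106.86] [248.   413.96 112.75]
[243.   414.84 107.14] [249.   413.94 111.5 ]
[244.   414.72 109.14] [250.   413.87 112.  ]
[245.   414.41 110.  ] [251.   413.76 111.75]
[246.   414.05 105.71] [252.   413.51 112.5 ]
[247.   413.66 108.43] [253.   405.2  100.88]
[248.   413.11 109.  ] [254.   405.54  68.12]
[249.   412.43 109.71] [255.   406.25  58.12]
[250.   411.31 110.43] [256.   407.27  58.38]
236 249 dy 4.35 rms 2.41 g 387
236 244 dy 6.85 rms 0.081 g 609
240 249 dy 4.2 rms 2.227 g 373
```

```bash
cat > fz.py <<'E'
from g import *
F=[]
for i in range(24):
    read_camera('side');F.append(read_state()['force'])
F=np.array(F);print('mean',F.mean(0).round(3),'sd',F.std(0).round(3),'sem',(F.std(0)/24**.5).round(3));est()
E
python3 fz.py; python3 - <<'E'
import sys;sys.path.insert(0,'.')
import os;os.chdir('.')
from g import *
# edge-based refit: right edge (half-level crossing) and left edge of the wire per row
def gray(f): return cv2.imread(f'pics/{f}.png',0).astype(np.float32)
ref=np.mean([gray(f) for f in('side0','s2','s4','s5','s7','s8','s9')],0);cur=np.mean([gray(f'L{i}') for i in range(8)],0)
from scipy.optimize import least_squares
def right(a,rows):
    o=[]
    for y in rows:
        r=a[y];c=408+np.argmin(r[408:418]);bg=r[c+4:c+7].max();lv=(bg+r[c])/2
        x=c
        while r[x+1]<lv:x+=1
        o.append(x+(lv-r[x])/(r[x+1]-r[x]))
    return np.array(o)
ra=np.arange(236,250);rb=np.arange(241,254);A=right(ref,ra);B=right(cur,rb);print(A.round(2),B.round(2))
# quadratic/cubic fit of both with common shape: x=p(y-s*k)-0.129 s k
def f(p): return np.r_[np.polyval(p[:5],(ra-243)/5)-A, np.polyval(p[:5],(rb-p[5]-243)/5)-.129*p[5]-B]
r=least_squares(f,[0,0,-1,0,416,6.3],loss='soft_l1',f_scale=.1);J=r.jac;cov=np.linalg.inv(J.T@J)*(r.fun**2).sum()/(len(r.fun)-6);print('dy',r.x[5],'+-',cov[5,5]**.5,'g',600*r.x[5]/6.75,'rms',r.fun.std())
E
```

```text
mean [-0.104  0.023  0.02 ] sd [0.502 0.414 0.498] sem [0.102 0.085 0.102]
E [ 0.5959 -0.0397  0.2713] along -0.0686 side -0.0078 F [-0.12 -0.4   0.38] open 0.0928 grip 0.0 t 24.075
[414.53 415.08 415.58 415.96 416.29 416.37 416.39 416.33 416.17 415.92
 415.6  415.31 414.74 414.25] [411.14 412.69 413.42 414.   414.77 415.22 415.23 415.31 415.25 415.27
 415.17 415.07 414.77]
dy 7.1385051733956715 +- 0.13409333418769082 g 634.5337931907263 rms 0.08859920591952282
```

```bash
python3 -c "
from g import *
s,R,E=est();print((R.T@(np.array([.6074,-.0167,.1891])-s['tool_pos'])).round(4))"
```

```text
E [ 0.5959 -0.0397  0.2713] along -0.0686 side -0.0078 F [-0.12 -0.4   0.38] open 0.0928 grip 0.0 t 24.075
[-0.0447 -0.0153  0.0161]
```

Emit:
carry_out --moves '[{"jaw": 0.093, "dx": -0.015, "dy": -0.0051, "dz": 0.0054, "yaw": 0}, {"jaw": 0.093, "dx": -0.015, "dy": -0.0051, "dz": 0.0054, "yaw": 0}, {"jaw": 0.093, "dx": -0.0147, "dy": -0.0051, "dz": 0.0053, "yaw": 0}, {"jaw": 0.093, "dx": 0, "dy": 0, "dz": 0, "yaw": 0}]'

```text
t: 24.58
tool_pos: [0.6065, -0.0163, 0.1876]
orientation: [-2.751, -0.432, -1.086]
force: [0.7, 0.7, -0.0]
opening: 0.0931
gripper_force: 0.0
```

```bash
python3 st.py; python3 -c "
from g import *
for i in range(4): snap('wrist',f'D{i}')
u=np.load('pics/w9.npz');v=np.load('pics/D0.npz')
ca=-u['V'][:3,:3].T@u['V'][:3,3];cb=-v['V'][:3,:3].T@v['V'][:3,3];print('cam diff mm',((cb-ca)*1000).round(2), 'rot',np.degrees(cv2.Rodrigues(v['V'][:3,:3]@u['V'][:3,:3].T)[0].ravel()).round(2))
print('--w9');asc('w9',320,10,390,120,2,20,160)
print('--D0');asc('D0',320,10,390,170,2,20,160)
for z in(.314,.296,.273,.255):print(z,proj('w9',[*H[:2],z]).round(1),proj('D0',[*H[:2],z]).round(1))
"
```

```text
[-0.47  -0.497  2.243  0.677  0.949  0.511] [ 0.6065 -0.0163  0.1876]
[[ 0.696  0.32   0.643]
 [ 0.209 -0.947  0.244]
 [ 0.687 -0.035 -0.726]]
tilt 43.473580771543936 az 20.812650250471805 closing -71.32826006487933 F [ 0.66  0.67 -0.03]
cam diff mm [-1.03  0.57 -1.53] rot [-0.03  0.05 -0.02]
--w9
10 ==::::::::::::::::::::::::::::::-==
12 +=::::::::::::::::::::::::::::::-==
14 +=::::::::::::::::::::::::::::::-==
16 =+-:::::::::::::::::::::::::::::=+=
18 =+=-:::::::::::::::::::::::::::-==+
20 +++=::::::::::::::::::::::::::-===+
22 +++==::::::::::::::::::::::::-=====
24 +++++=-:::::::::::::::::::::=====++
26 ++=++++--::::::::::::::::--===+=++=
28 =+++=+====::::::::::::::==++++=+===
30 +=+++=====:::::::::::::=+++++++++++
32 ++=++=====:::::::::::::==+=++=+=++=
34 =+=+++====-::::::::::::=++==+++++++
36 ++++==++==-::::::::::::=++++=++++++
38 +++++=+===-::::::::::::==++++++++=+
40 +=++++==++:::::::::::::==++++++++++
42 +++++++++=:::::::::::::=++==++++++=
44 ++==+===+=:::::::::::::=+++=+++++++
46 +++=+++===::::::::::::-====+=++=++=
48 +==++===+=::::::::::::-+++++=++=+++
50 +++====+==::::::::
[... 3949 characters left out ...]
++++
142 ::::::::::::::::::::::::-++++++++++
144 ::::::::::::::::::::::.::-+++***+++
146 :::::::::::::::::::::::::::=+++++++
148 -=-::--==:::::::::::::::::::+++++++
150 ++::=+++++=:::::::::::::::::-++++++
152 ++:=+++++++=-::::::::::::::::=+++++
154 +=-+++*+++++=:::::::::::::::::-++++
156 +=:+++++*+++=:::::.::.:::::::::=+++
158 +=-+++===::::::.:..:...:::::::::=++
160 +---::........ .........::::::::-=+
162 =:.... .  .. ...    .. ..:::::::.:=
164 ......   .... ..  .  .   .:::.:::::
166  ... .... . . . . .   ......:::::::
168  ...  ...   .. ..  . . ..   .::::::
0.314 [356.1  12.5] [358.5   6.8]
0.296 [353.5  58.7] [355.6  54.1]
0.273 [351.  104.2] [352.7 100.5]
0.255 [349.4 132.4] [351.  129.1]
```

```bash
python3 - <<'E'
from g import *
from scipy.optimize import brentq
w9=cv2.imread('pics/w9.png',0).astype(float);D=np.mean([cv2.imread(f'pics/D{i}.png',0).astype(float) for i in range(4)],0)
def edge(a,r,c,s):
    x=c;bg=np.median(a[r,c+s*18:c+s*24:s]);lv=(bg+a[r,c])/2
    while a[r,x+s]<lv:x+=s
    return x+s*(lv-a[r,x])/(a[r,x+s]-a[r,x])
W={}
for n,a,c,r0,r1 in(('w9',w9,354,50,106),('D',D,353,78,118)):
    o=[]
    for r in range(r0,r1):
        b=cv2.GaussianBlur(a,(1,5),0);o.append((r,edge(b,r,c,1)-edge(b,r,c,-1)))
    W[n]=np.array(o);print(n,' '.join(f'{int(r)}:{w:.1f}' for r,w in o))
# vertical profile down the collar (bright rim arc)
print('w9 rim',[round(w9[r,350:356].mean()) for r in range(58,76)]);print('D rim',[round(D[r,350:356].mean()) for r in range(88,110)])
for rad in(0,.008,.011):
    P=H-rad*d
    z=lambda f,row:brentq(lambda z:proj(f,[P[0],P[1],z])[1]-row,.2,.33)
    print(rad,'mm per row',(z('w9',80)-z('w9',90))*100,'dz for (62->94)',(z('w9',62)-z('D0',94))*1000,'(91->115.5)',(z('w9',91)-z('D0',115.5))*1000,'guide check 26/21',z('w9',26),z('D0',21))
E
```

```text
w9 50:25.2 51:25.1 52:25.1 53:25.1 54:25.0 55:25.0 56:25.3 57:26.1 58:27.1 59:27.9 60:28.3 61:28.4 62:28.5 63:28.7 64:28.8 65:28.9 66:29.0 67:29.0 68:29.0 69:28.9 70:28.6 71:28.3 72:28.2 73:28.3 74:28.3 75:28.2 76:28.2 77:28.1 78:28.0 79:27.8 80:27.6 81:27.6 82:27.6 83:27.5 84:27.4 85:27.2 86:27.1 87:26.7 88:26.0 89:25.0 90:23.4 91:21.8 92:19.0 93:16.1 94:15.0 95:14.6 96:14.5 97:14.6 98:14.6 99:14.8 100:14.5 101:13.3 102:11.9 103:11.1 104:10.5 105:10.2
D 78:23.3 79:23.4 80:23.5 81:23.5 82:23.3 83:23.1 84:23.0 85:22.9 86:23.0 87:23.0 88:23.0 89:23.0 90:23.1 91:23.2 92:23.4 93:23.7 94:24.2 95:24.7 96:25.2 97:25.6 98:25.8 99:25.9 100:25.9 101:25.9 102:25.8 103:25.7 104:25.5 105:25.2 106:24.9 107:24.7 108:24.6 109:24.6 110:24.7 111:24.8 112:24.9 113:25.1 114:25.3 115:25.2 116:25.1 117:25.0
w9 rim [57, 58, 57, 56, 57, 58, 58, 59, 61, 62, 62, 63, 61, 60, 58, 60, 58, 58]
D rim [55, 56, 56, 55, 56, 56, 56, 56, 56, 57, 57, 58, 58, 59, 59, 59, 59, 59, 58, 57, 56, 56]
0 mm per row 0.5142195747752099 dz for (62->94) 17.940890203866523 (91->115.5) 16.36005010246261 guide check 26/21 0.30918598941228337 0.3090474082666693
0.008 mm per row 0.48189400854083964 dz for (62->94) 16.95452112976209 (91->115.5) 15.47796922434619 guide check 26/21 0.31426854386170316 0.31400985758367567
0.011 mm per row 0.46977192119657674 dz for (62->94) 16.584632726979798 (91->115.5) 15.147188895116903 guide check 26/21 0.3161745017802356 0.315870776077553
```

```bash
python3 - <<'E'
from g import *
from scipy.optimize import brentq
w9=cv2.imread('pics/w9.png',0).astype(float);D=np.mean([cv2.imread(f'pics/D{i}.png',0).astype(float) for i in range(4)],0)
def re(a,r,c):
    x=c;row=a[r];lo=row[c-3:c+4].mean();x=c
    while row[x+1]-lo<35 and x<c+20:x+=1
    bg=np.median(row[x+3:x+8]);lv=(bg+lo)/2;x=c
    while row[x+1]<lv:x+=1
    return x+(lv-row[x])/(row[x+1]-row[x])
P=H
def zr(f,row):return brentq(lambda z:proj(f,[P[0],P[1],z])[1]-row,.15,.36)
out={}
for n,f,a,c,r0,r1 in(('w9','w9',w9,354,45,104),('D','D0',D,353,75,132)):
    Z=[];X=[]
    for r in range(r0,r1):
        z=zr(f,r);ax=proj(f,[P[0],P[1],z])[0];K,V=load(f);dep=-(V[:3,:3]@np.array([P[0],P[1],z])+V[:3,3])[2]
        Z.append(z);X.append((re(a,r,c)-ax)*dep/K[0,0]*1000)
    out[n]=(np.array(Z),np.array(X));print(n,' '.join(f'{r}/{z*1000:.0f}:{x:.1f}' for r,z,x in zip(range(r0,r1),Z,X)))
za,xa=out['w9'];zb,xb=out['D']
for lo,hi in((.270,.300),(.285,.300),(.270,.285)):
    m=(za>lo)&(za<hi);best=[]
    for s in np.arange(.010,.026,.0001):
        xi=np.interp(-(za[m]-s),-zb,xb);e=xi-xa[m];e-=e.mean();best.append((np.sqrt((e**2).mean()),s))
    b=min(best);print(lo,hi,'shift mm',b[1]*1000,'g',b[1]*1e6/30,'rms',b[0])
E
```

```text
w9 45/302:3.9 46/301:4.0 47/301:4.0 48/301:4.0 49/300:4.0 50/300:3.9 51/299:4.0 52/299:3.9 53/298:4.0 54/298:4.0 55/298:4.0 56/297:4.1 57/297:4.1 58/296:4.4 59/296:4.7 60/295:4.7 61/295:4.7 62/295:4.8 63/294:4.9 64/294:4.9 65/293:5.0 66/293:5.1 67/292:5.1 68/292:5.1 69/291:5.1 70/291:5.0 71/290:4.9 72/290:4.9 73/289:5.0 74/289:5.0 75/288:5.0 76/288:5.0 77/288:5.0 78/287:5.0 79/287:4.9 80/286:4.9 81/286:5.0 82/285:5.0 83/285:4.9 84/284:4.9 85/284:4.9 86/283:5.0 87/282:4.9 88/282:4.7 89/281:4.5 90/281:4.3 91/280:3.8 92/280:3.4 93/279:2.8 94/279:2.6 95/278:2.6 96/278:2.5 97/277:2.7 98/277:2.7 99/276:2.6 100/275:2.8 101/275:2.7 102/274:2.7 103/274:2.6
D 75/286:3.4 76/286:3.5 77/285:3.4 78/285:3.4 79/284:3.5 80/284:3.5 81/283:3.6 82/283:3.5 83/282:3.5 84/282:3.5 85/281:3.5 86/281:3.5 87/280:3.5 88/280:3.5 89/279:3.5 90/279:3.5 91/278:3.6 92/278:3.5 93/277:3.5 94/277:3.7 95/276:3.9 96/276:4.1 97/275:4.3 98/274:4.3 99/274:4.4 100/273:4.4 101/273:4.4 102/272:4.4 103/272:4.4 104/271:4.3 105/270:4.4 106/270:4.4 107/269:4.3 108/269:4.3 109/268:4.3 110/267:4.3 111/267:4.2 112/266:4.3 113/266:4.3 114/265:4.4 115/264:4.3 116/264:4.2 117/263:4.1 118/262:4.0 119/262:3.8 120/261:3.6 121/260:3.3 122/260:3.0 123/259:2.7 124/258:2.4 125/258:2.3 126/257:2.2 127/256:2.2 128/256:2.2 129/255:2.3 130/254:2.5 131/254:3.3
0.27 0.3 shift mm 19.599999999999945 g 653.3333333333316 rms 0.22444943761166153
0.285 0.3 shift mm 19.899999999999938 g 663.3333333333313 rms 0.09688261860406205
0.27 0.285 shift mm 19.399999999999945 g 646.6666666666648 rms 0.2941083778050068
```

```bash
python3 -c "
from g import *
s,R,E=est();p=np.array([.6975,-.0014,.1545])-.1*R[:,2];print((R.T@(p-s['tool_pos'])).round(4), p)"
```

```text
E [ 0.571  -0.0311  0.2306] along -0.0909 side 0.0062 F [0.04 0.36 0.77] open 0.0931 grip 0.0 t 24.775
[ 0.0406  0.0149 -0.0125] [ 0.63293266 -0.02572313  0.22688401]
```

Emit:
carry_out --grip_force 40 --moves '[{"jaw": 0.093, "dx": 0.0135, "dy": 0.005, "dz": -0.0042, "yaw": 0}, {"jaw": 0.093, "dx": 0.0135, "dy": 0.005, "dz": -0.0042, "yaw": 0}, {"jaw": 0.093, "dx": 0.0135, "dy": 0.005, "dz": -0.0042, "yaw": 0}, {"jaw": 0.093, "dx": 0, "dy": 0, "dz": 0.025, "yaw": 0}, {"jaw": 0.093, "dx": 0, "dy": 0, "dz": 0.025, "yaw": 0}, {"jaw": 0.093, "dx": 0, "dy": 0, "dz": 0.025, "yaw": 0}, {"jaw": 0.093, "dx": 0, "dy": 0, "dz": 0.025, "yaw": 0}, {"jaw": 0.093, "dx": 0, "dy": 0, "dz": 0, "yaw": 0}]'

```text
t: 25.78
tool_pos: [0.6966, -0.0004, 0.1515]
orientation: [-2.75, -0.433, -1.085]
force: [0.8, -0.1, -0.4]
opening: 0.0927
gripper_force: 0.0
```

Emit:
carry_out --grip_force 40 --moves '[{"jaw": 0.04, "dx": 0, "dy": 0, "dz": 0, "yaw": 0}, {"jaw": 0.04, "dx": 0, "dy": 0, "dz": 0, "yaw": 0}, {"jaw": 0.04, "dx": 0, "dy": 0, "dz": 0, "yaw": 0}, {"jaw": 0.04, "dx": 0, "dy": 0, "dz": 0, "yaw": 0}, {"jaw": 0.04, "dx": 0, "dy": 0, "dz": 0, "yaw": 0}, {"jaw": 0.04, "dx": 0, "dy": 0, "dz": 0, "yaw": 0}]'

```text
t: 26.52
tool_pos: [0.6967, -0.001, 0.1532]
orientation: [-2.75, -0.433, -1.089]
force: [0.0, 1.4, 0.4]
opening: 0.0511
gripper_force: 39.8
```

```bash
python3 -c "
from g import *
est();print(read_state()['tool_pos'])"
```

```text
E [ 0.6595 -0.015   0.1935] along -0.001 side 0.0021 F [0.03 1.36 0.38] open 0.0511 grip 39.8 t 26.525
[ 0.69665459 -0.00098276  0.15323439]
```

Emit:
carry_out --moves '[{"jaw": 0.04, "dx": 0.0035, "dy": 0, "dz": -0.0036, "yaw": 0}, {"jaw": 0.04, "dx": 0.0035, "dy": 0, "dz": -0.0036, "yaw": 0}, {"jaw": 0.04, "dx": 0.0035, "dy": 0, "dz": -0.0036, "yaw": 0}, {"jaw": 0.04, "dx": 0.0035, "dy": 0, "dz": -0.0036, "yaw": 0}, {"jaw": 0.04, "dx": 0.0035, "dy": 0, "dz": -0.0036, "yaw": 0}, {"jaw": 0.04, "dx": 0.0035, "dy": 0, "dz": -0.0036, "yaw": 0}, {"jaw": 0.04, "dx": 0.0035, "dy": 0, "dz": -0.0036, "yaw": 0}, {"jaw": 0.04, "dx": 0.0035, "dy": 0, "dz": -0.0036, "yaw": 0}]'

```text
t: 27.52
tool_pos: [0.6975, -0.0023, 0.1936]
orientation: [-2.751, -0.433, -1.089]
force: [-0.8, -0.3, -6.2]
opening: 0.0508
gripper_force: 39.8
```

```bash
python3 -c "
from g import *
s,R,E=est();f=H.copy();f[2]=.2335;print('to mid',(R.T@(f-E)).round(4),'out .08',(R.T@(-.08*d)).round(4))"
```

```text
E [ 0.6604 -0.0163  0.2339] along -0.0004 side 0.0006 F [-0.75 -0.3  -6.23] open 0.0508 grip 39.8 t 27.525
to mid [0.     0.0007 0.0005] out .08 [-0.0579 -0.008  -0.0546]
```

Clear of the seat; average the force to settle the weight, then withdraw.

```bash
sed -i 's/range(24)/range(50)/;s/24\*\*/50**/' fz.py; python3 fz.py
```

```text
mean [ 0.075 -0.102 -5.695] sd [0.556 0.505 0.462] sem [0.079 0.071 0.065]
E [ 0.6604 -0.0163  0.2335] along -0.0004 side 0.0006 F [-0.23  0.42 -6.37] open 0.051 grip 39.8 t 30.025
```

Emit:
carry_out --moves '[{"jaw": 0.04, "dx": -0.0116, "dy": -0.0016, "dz": -0.0109, "yaw": 0}, {"jaw": 0.04, "dx": -0.0116, "dy": -0.0016, "dz": -0.0109, "yaw": 0}, {"jaw": 0.04, "dx": -0.0116, "dy": -0.0016, "dz": -0.0109, "yaw": 0}, {"jaw": 0.04, "dx": -0.0116, "dy": -0.0016, "dz": -0.0109, "yaw": 0}, {"jaw": 0.04, "dx": -0.0116, "dy": -0.0016, "dz": -0.0109, "yaw": 0}, {"jaw": 0.04, "dx": -0.0116, "dy": -0.0016, "dz": -0.0109, "yaw": 0}]'

```text
t: 30.78
tool_pos: [0.6036, -0.0239, 0.1933]
orientation: [-2.751, -0.433, -1.09]
force: [-0.2, -0.1, -5.5]
opening: 0.0506
gripper_force: 39.8
```

```bash
python3 -c "
from g import *
import scipy.optimize as so
s,R,E=est()
# tray centre from floor/rim corners (scene0 rim z=.026), pan for check
im=cv2.imread('pics/scene0.png')
T=np.mean([onz('scene0',u,v,.026) for u,v in((283,343),(332,350),(266,407),(319,414))],0);print('tray from rim corners',T.round(3))
T2=np.mean([onz('side0',u,v,.026) for u,v in((290,230),(334,229),(290,259),(338,261))],0);print(T2.round(3))
yaw=[onz('scene0',*p,.026) for p in((283,343),(266,407),(319,414),(332,350))];print(np.round(yaw,3))
"
```

```text
E [ 0.5664 -0.0379  0.2335] along -0.0968 side 0.0005 F [-0.25 -0.07 -5.55] open 0.0506 grip 39.8 t 30.775
tray from rim corners [0.498 0.404 0.026]
[0.501 0.376 0.026]
[[0.566 0.306 0.026]
 [0.575 0.5   0.026]
 [0.432 0.5   0.026]
 [0.42  0.31  0.026]]
```

```bash
echo elapsed $(( ( $(date +%s) - $(stat -c %Y pics/scene0.png) ) / 60 )) min; python3 -c "
from h import *
for z in(.5,.52,.56,.6,.64):print(z,proj('side0',[.661,-.017,z]).round(),proj('side0',[.779,.139,z]).round())"
```

```text
elapsed 25 min
0.5 [420. 136.] [446. 112.]
0.52 [421. 126.] [448. 103.]
0.56 [423. 105.] [450.  85.]
0.6 [426.  83.] [453.  66.]
0.64 [429.  60.] [456.  46.]
```

Scale-free check: put the camera exactly ~18 mm above the pose of the loaded pictures and compare with the now-unloaded hook.

```bash
python3 -c "
from g import *
s,R,E=est();print((R.T@(np.array([.6065,-.0163,.2061])-s['tool_pos'])).round(4))"
```

```text
E [ 0.5664 -0.0379  0.2335] along -0.0968 side 0.0005 F [-0.25 -0.07 -5.55] open 0.0506 grip 39.8 t 30.775
[ 0.0125 -0.0067 -0.0056]
```

Emit:
carry_out --moves '[{"jaw": 0.04, "dx": 0.0062, "dy": -0.0034, "dz": -0.0028, "yaw": 0}, {"jaw": 0.04, "dx": 0.0063, "dy": -0.0033, "dz": -0.0028, "yaw": 0}, {"jaw": 0.04, "dx": 0, "dy": 0, "dz": 0, "yaw": 0}, {"jaw": 0.04, "dx": 0, "dy": 0, "dz": 0, "yaw": 0}]'

```text
t: 31.28
tool_pos: [0.6071, -0.0158, 0.206]
orientation: [-2.75, -0.434, -1.089]
force: [0.1, 0.5, -5.2]
opening: 0.0509
gripper_force: 39.8
```

```bash
cat > cmp.py <<'E'
from g import *
for i in range(6): snap('wrist',f'U{i}')
def cam(f): K,V=load(f);return -V[:3,:3].T@V[:3,3],V[:3,:3]
cd=np.mean([cam(f'D{i}')[0] for i in range(4)],0);cu=np.mean([cam(f'U{i}')[0] for i in range(6)],0);dc=cu-cd
print('cam shift mm',(dc*1000).round(2),'rot',np.degrees(cv2.Rodrigues(cam('U0')[1]@cam('D0')[1].T)[0].ravel()).round(3))
D=np.mean([cv2.imread(f'pics/D{i}.png',0).astype(float) for i in range(4)],0);U=np.mean([cv2.imread(f'pics/U{i}.png',0).astype(float) for i in range(6)],0)
def re(a,r,c=353):
    row=a[r];lo=row[c-3:c+4].mean();x=c
    while row[x+1]-lo<35 and x<c+20:x+=1
    bg=np.median(row[x+3:x+8]);lv=(bg+lo)/2;x=c
    while row[x+1]<lv:x+=1
    return x+(lv-row[x])/(row[x+1]-row[x])
rows=np.arange(80,128);eD=np.array([re(D,r) for r in rows]);eU=np.array([re(U,r) for r in rows])
print('D',eD.round(1));print('U',eU.round(1))
for lo,hi in((86,104),(110,125),(86,125)):
    m=(rows>=lo)&(rows<=hi);b=[]
    for s in np.arange(-8,8,.1):
        ok=m&(rows+s>=80)&(rows+s<=127);e=np.interp(rows[ok]+s,rows,eU)-eD[ok];e-=e.mean();b.append(((e**2).mean(),s))
    v,s=min(b)
    # predicted row of hook point in D if drop=q, minus row in U unloaded
    z0=.288 if hi<105 else .280
    g=lambda q:proj('U0',[*H[:2],z0])[1]-proj('D0',[*H[:2],z0-q])[1]-s
    from scipy.optimize import brentq
    q=brentq(g,0,.05);print(lo,hi,'U-D rows',round(s,2),'rms',v**.5,'drop mm',q*1000,'g',q/.03*1000)
E
python3 cmp.py
```

```text
cam shift mm [-0.41  0.76 16.53] rot [-0.086  0.062 -0.079]
D [362.2 362.2 361.9 361.8 361.8 361.8 361.7 361.6 361.6 361.4 361.4 361.4
 361.1 361.  361.5 361.7 362.2 362.4 362.4 362.4 362.4 362.4 362.3 362.2
 361.9 362.  361.8 361.5 361.4 361.4 361.3 361.1 361.1 361.1 361.1 360.8
 360.6 360.3 359.9 359.3 359.  358.3 357.6 356.8 356.2 355.8 355.5 355.4]
U [364.2 364.1 364.1 363.9 363.8 363.8 363.6 363.5 363.5 363.6 363.8 364.1
 364.4 364.6 364.6 364.7 364.5 364.7 364.7 364.7 364.6 364.5 364.4 364.1
 364.1 364.  363.8 363.6 363.6 363.6 363.5 363.4 363.2 362.9 362.4 362.2
 362.1 361.7 361.  360.5 359.9 358.3 357.3 357.1 357.  356.9 356.9 356.8]
86 104 U-D rows -3.9 rms 0.12931650719853682 drop mm 21.489730269836148 g 716.3243423278717
110 125 U-D rows -2.6 rms 0.32723647085573976 drop mm 20.89517365443143 g 696.5057884810477
86 125 U-D rows -2.7 rms 0.2613930941942422 drop mm 20.961446051450405 g 698.7148683816802
```

```bash
python3 - <<'E'
from g import *
def cam(f): K,V=load(f);return -V[:3,:3].T@V[:3,3]
print('D cams',[(cam(f'D{i}')*1000).round(1).tolist() for i in range(4)]);print('U cams',[(cam(f'U{i}')*1000).round(1).tolist() for i in range(6)])
print('t,tool',read_state()['t'],read_state()['tool_pos'])
D=np.mean([cv2.imread(f'pics/D{i}.png',0).astype(float) for i in range(4)],0);U=np.mean([cv2.imread(f'pics/U{i}.png',0).astype(float) for i in range(6)],0);W=cv2.imread('pics/w9.png',0).astype(float)
def w(a,r,c):
    lo=a[r,c-3:c+4].mean();L=c;Rr=c
    while a[r,Rr+1]<lo+22:Rr+=1
    while a[r,L-1]>0 and a[r,L-1]<lo+22:L-=1
    return Rr-L
for n,a,c,r0,r1 in(('W',W,354,10,36),('D',D,354,4,30),('U',U,354,4,75)): print(n,[(r,w(a,r,c)) for r in range(r0,r1,2)])
# static background check: plate/bench features by phase correlation between predicted homography is skipped; print bench-row control
for f in('w9','D0','U0'): print(f,'guide pred',proj(f,[*(H-.008*d)[:2],.314]).round(1),'plate bolt-ish',proj(f,[.70,.05,.008]).round(1))
E
```

```text
D cams [[536.9, -47.1, 388.4], [537.3, -47.4, 389.7], [537.6, -47.5, 390.5], [537.8, -47.6, 390.9]]
U cams [[537.2, -46.5, 406.7], [537.1, -46.6, 406.4], [537.0, -46.6, 406.3], [537.0, -46.7, 406.3], [536.9, -46.8, 406.3], [536.9, -46.8, 406.3]]
t,tool 31.575 [ 0.60684465 -0.01613086  0.20567764]
W [(10, 61), (12, 61), (14, 60), (16, 59), (18, 57), (20, 53), (22, 49), (24, 45), (26, 38), (28, 28), (30, 27), (32, 26), (34, 25)]
D [(4, 63), (6, 63), (8, 63), (10, 62), (12, 61), (14, 60), (16, 59), (18, 59), (20, 57), (22, 54), (24, 50), (26, 45), (28, 40)]
U [(4, 322), (6, 317), (8, 311), (10, 255), (12, 247), (14, 237), (16, 227), (18, 219), (20, 206), (22, 192), (24, 180), (26, 168), (28, 156), (30, 140), (32, 119), (34, 94), (36, 74), (38, 57), (40, 56), (42, 56), (44, 56), (46, 55), (48, 55), (50, 55), (52, 55), (54, 54), (56, 54), (58, 52), (60, 50), (62, 48), (64, 44), (66, 38), (68, 32), (70, 25), (72, 24), (74, 23)]
w9 guide pred [354.8  26.8] plate bolt-ish [297.7 242.4]
D0 guide pred [357.3  21. ] plate bolt-ish [298.1 241.4]
U0 guide pred [355.7  70. ] plate bolt-ish [299.4 248.6]
```

```bash
python3 - <<'E'
from g import *
from scipy.optimize import brentq
G=lambda f:cv2.GaussianBlur(cv2.imread(f'pics/{f}.png',0).astype(float),(3,1),0)
def re(a,r,c=353):
    row=a[r];lo=row[c-3:c+4].mean();x=c
    while row[x+1]-lo<35 and x<c+20:x+=1
    bg=np.median(row[x+3:x+8]);lv=(bg+lo)/2;x=c
    while row[x+1]<lv:x+=1
    return x+(lv-row[x])/(row[x+1]-row[x])
rows=np.arange(30,130)
def ed(f):
    a=G(f);o=[]
    for r in rows:
        try:o.append(re(a,r))
        except Exception:o.append(np.nan)
    return np.array(o)
Ue={f:ed(f) for f in('U1','U2','U3','U4','U5','w9')}
De={f'D{i}':ed(f'D{i}') for i in range(4)}
def mm(f,e,lo,hi):  # lateral mm vs z for rows
    K,V=load(f);Z=[];X=[]
    for r,x in zip(rows,e):
        z=brentq(lambda z:proj(f,[*H[:2],z])[1]-r,.1,.4);ax=proj(f,[*H[:2],z])[0];dep=-(V[:3,:3]@np.array([*H[:2],z])+V[:3,3])[2];Z.append(z);X.append((x-ax)*dep/K[0,0]*1000)
    return np.array(Z),np.array(X)
for fd in De:
    zb,xb=mm(fd,De[fd],0,0);out=[]
    for fu in Ue:
        za,xa=mm(fu,Ue[fu],0,0)
        for lo,hi in((.287,.300),(.274,.287)):
            m=(za>lo)&(za<hi);b=[]
            for s in np.arange(.013,.024,.0001):
                e=np.interp(-(za[m]-s),-zb,xb)-xa[m];e-=np.nanmean(e);b.append((np.nanmean(e**2),s))
            out.append(round(min(b)[1]*1e6/30))
    print(fd,'g (top,bottom per U1..U5,w9):',out)
E
```

```text
D0 g (top,bottom per U1..U5,w9): [570, 577, 583, 577, 580, 577, 580, 580, 583, 577, 557, 590]
D1 g (top,bottom per U1..U5,w9): [553, 577, 577, 573, 577, 577, 573, 577, 577, 573, 553, 587]
D2 g (top,bottom per U1..U5,w9): [563, 577, 573, 573, 573, 573, 570, 577, 577, 573, 557, 587]
D3 g (top,bottom per U1..U5,w9): [567, 577, 573, 570, 570, 570, 570, 573, 573, 570, 560, 587]<stdin>:9: RuntimeWarning: divide by zero encountered in scalar divide
```

Scale-free comparison gives ≈575 g (force average 583 g): under 600 g, so the round pan.

```bash
python3 -c "
from g import *
s,R,E=est()
a=onz('scene0',317.5,315.5,.026);b=onz('side0',316,282,.026);print('pan',a.round(3),b.round(3))
# rim check by masks
for P in (np.array([.482,.187,0]),):
  for t in np.arange(0,6.28,1.57):print(proj('scene0',P+[.095*np.cos(t),.095*np.sin(t),.026]).round(),proj('side0',P+[.095*np.cos(t),.095*np.sin(t),.026]).round())
p=np.array([.482,.187,.2]);print((R.T@(p-E)).round(4),(R.T@[0,0,-.01]).round(4))"
```

```text
E [ 0.5697 -0.0301  0.2459] along -0.0919 side 0.0074 F [-0.38  0.32 -5.54] open 0.0505 grip 39.8 t 31.575
pan [0.478 0.199 0.026] [0.482 0.172 0.026]
[286. 309.] [348. 276.]
[312. 339.] [311. 261.]
[347. 316.] [282. 282.]
[321. 287.] [320. 300.]
[-0.047  -0.2321  0.0297] [-0.0069  0.0003  0.0072]
```

Emit:
carry_out --moves '[{"jaw": 0.04, "dx": -0.006, "dy": -0.029, "dz": 0.0037, "yaw": 0}, {"jaw": 0.04, "dx": -0.006, "dy": -0.029, "dz": 0.0037, "yaw": 0}, {"jaw": 0.04, "dx": -0.006, "dy": -0.029, "dz": 0.0037, "yaw": 0}, {"jaw": 0.04, "dx": -0.006, "dy": -0.029, "dz": 0.0037, "yaw": 0}, {"jaw": 0.04, "dx": -0.006, "dy": -0.029, "dz": 0.0037, "yaw": 0}, {"jaw": 0.04, "dx": -0.006, "dy": -0.029, "dz": 0.0037, "yaw": 0}, {"jaw": 0.04, "dx": -0.006, "dy": -0.029, "dz": 0.0037, "yaw": 0}, {"jaw": 0.04, "dx": -0.006, "dy": -0.029, "dz": 0.0037, "yaw": 0}]'

```text
t: 32.58
tool_pos: [0.5189, 0.202, 0.1596]
orientation: [-2.751, -0.432, -1.087]
force: [-3.6, -0.9, -15.5]
opening: 0.0509
gripper_force: 40.0
```

Emit:
carry_out --moves '[{"jaw": 0.04, "dx": 0, "dy": 0, "dz": 0, "yaw": 0}, {"jaw": 0.04, "dx": 0, "dy": 0, "dz": 0, "yaw": 0}]'

```text
t: 32.83
tool_pos: [0.5194, 0.2012, 0.1597]
orientation: [-2.752, -0.434, -1.086]
force: [-0.0, 0.4, -5.1]
opening: 0.0511
gripper_force: 40.0
```

```bash
python3 st.py; python3 -c "
from g import *
s,R,E=est();p=np.array([.482,.187,.131]);print('to .131',(R.T@(p-E)).round(4),(R.T@[0,0,-.01]).round(4))
snap('side','p1');snap('scene','ps1')
print('foot px',proj('p1',E-[0,0,.122]),'eye px',proj('p1',E))
u=proj('p1',E-[0,0,.061]).astype(int);asc('p1',u[0]-70,u[1]-60,u[0]+70,u[1]+70,2,20,180)"
```

```text
[ 0.189 -0.848  2.497  0.175  0.75   1.365] [0.5194 0.2012 0.1597]
[[ 0.696  0.321  0.643]
 [ 0.211 -0.947  0.244]
 [ 0.687 -0.034 -0.726]]
tilt 43.44294951610451 az 20.77612693042346 closing -71.28758500251956 F [-0.    0.45 -5.12]
E [0.4823 0.1872 0.2   ] along -0.1285 side 0.2386 F [-0.    0.45 -5.12] open 0.0511 grip 40.0 t 32.825
to .131 [-0.0477  0.0024  0.0498] [-0.0069  0.0003  0.0073]
foot px [315.41251117 263.58481967] eye px [315.39185934 225.26959136]
184 =+++=+++++++++++#*--..-======*%%@@%%%%%%@%@@%%%%%%%%%%%%%%%%%%%%%%%%%%
186 =+=++++=+++++++**=--: .+=====*%@%%%%%%%@@%%%@%%%%%%%%%%%%%%%%%#%%#####
188 =++=+++++++=+++#+-:-- :#*====*%%%%%%%%%%%%%%%%%%%#####################
190 ====+++++=+++++*=::=: .**+===+*##################################+++++
192 ====++=+++=++++=::-+. :+=-:-=-::-++++*###########%%###%%%%%%%%%%#==---
194 ======+++++++++-::+=  -*=:::----=++*+**#%@@@@@@@@@@@@@@@@@@@@@@%#*==--
196 ========+++++=-::=+:  +**=:.:*%%%%@@@@@@@@@@@@@@@@@@@@@@@@@%#%%%###*+=
198 +++*+====+++=-::-+-   -+**=-==%@@@@@@@@@@@@@@@@@@@@@@@@@@@#+*##%#%%##*
200 @@@@%*+++++=-::-+-     :+*+=
[... 3542 characters left out ...]
+##+==+#%%%%%%%%%%%%##%%%
296 %####################+++*#%#++++++++++++++++++*+===*%%%%%%%%%%%%%%%#%%
298 %###########%#########=+++*++++++++++++++++++++===*%%%%%%%%%%%%%%%%#%%
300 ####%%################*+=+++++++++++++++++++++===*#%%%%%%%%%%%%%%%##%#
302 ####%%#################+==++++++++++++++++++===+##%#%%%%#%%%%#%%%%%###
304 #%%###############%%#*=----==+++++++++++++==--=#%%####%%%%%%%%###%#%%#
306 %%%%############%###+=------=============------+#%%#%%%%%%%%#%######%#
308 %#%%%%#%###*******+=---------==-=-===----=-====*##%#%%%%%%%%%%########
310 ###%##*+===-----=--=-=--------=---===--=====**++##%#%###%##%##########
312 ##**+=------------------=--=--===---=--*##+=*#*=+**#####%#############
```

```bash
python3 mv.py 0 "[.018,.004,0]" "[0,0,-.045]" "[0,0,-.065]"
```

```text
[.018,.004,0] total tool [0.0134 0.0019 0.0126] rows>= 1.0
[0,0,-.045] total tool [-0.0309  0.0015  0.0327] rows>= 1.0
[0,0,-.065] total tool [-0.0447  0.0022  0.0472] rows>= 1.0
[[ 0.696  0.319  0.644]
 [ 0.209 -0.947  0.243]
 [ 0.687 -0.034 -0.726]]
```

Emit:
carry_out --moves '[{"jaw": 0.04, "dx": 0.0067, "dy": 0.001, "dz": 0.0063, "yaw": 0}, {"jaw": 0.04, "dx": 0.0067, "dy": 0.001, "dz": 0.0063, "yaw": 0}, {"jaw": 0.04, "dx": -0.0062, "dy": 0.0003, "dz": 0.0065, "yaw": 0}, {"jaw": 0.04, "dx": -0.0062, "dy": 0.0003, "dz": 0.0065, "yaw": 0}, {"jaw": 0.04, "dx": -0.0062, "dy": 0.0003, "dz": 0.0065, "yaw": 0}, {"jaw": 0.04, "dx": -0.0062, "dy": 0.0003, "dz": 0.0065, "yaw": 0}, {"jaw": 0.04, "dx": -0.0062, "dy": 0.0003, "dz": 0.0065, "yaw": 0}, {"jaw": 0.04, "dx": 0, "dy": 0, "dz": 0, "yaw": 0}]'

```text
t: 33.92
tool_pos: [0.5376, 0.2052, 0.1144]
orientation: [-2.752, -0.433, -1.086]
force: [-0.3, 0.4, -6.7]
opening: 0.051
gripper_force: 40.0
```

```bash
python3 st.py; python3 -c "
from g import *
s,R,E=est();p=np.array([.5,.191,.131]);print('to .131',(R.T@(p-E)).round(4))"
```

```text
[ 0.192 -0.688  2.497  0.21   0.591  1.321] [0.5376 0.2052 0.1144]
[[ 0.696  0.32   0.643]
 [ 0.211 -0.947  0.243]
 [ 0.686 -0.034 -0.726]]
tilt 43.41870488722859 az 20.72850305401948 closing -71.32788848499825 F [-0.28  0.37 -6.65]
E [0.5005 0.1912 0.1548] along -0.1099 side 0.2384 F [-0.28  0.37 -6.65] open 0.051 grip 40.0 t 33.925
to .131 [-0.0167  0.0009  0.0169]
```

Emit:
carry_out --moves '[{"jaw": 0.04, "dx": -0.0045, "dy": 0.0002, "dz": 0.0051, "yaw": 0}, {"jaw": 0.04, "dx": -0.0045, "dy": 0.0002, "dz": 0.0051, "yaw": 0}, {"jaw": 0.04, "dx": -0.0045, "dy": 0.0002, "dz": 0.0051, "yaw": 0}, {"jaw": 0.04, "dx": -0.0018, "dy": 0, "dz": 0.0024, "yaw": 0}, {"jaw": 0.04, "dx": 0, "dy": 0, "dz": 0, "yaw": 0}]'

```text
t: 34.55
tool_pos: [0.5421, 0.2071, 0.0921]
orientation: [-2.755, -0.434, -1.081]
force: [-0.1, -0.6, -5.4]
opening: 0.0511
gripper_force: 40.0
```

```bash
python3 st.py; python3 -c "
from g import *
est()"
```

```text
[ 0.196 -0.615  2.497  0.228  0.523  1.301] [0.5421 0.2071 0.0921]
[[ 0.698  0.32   0.64 ]
 [ 0.211 -0.947  0.242]
 [ 0.684 -0.034 -0.729]]
tilt 43.20057106764023 az 20.722905476249082 closing -71.3431046149875 F [-0.13 -0.63 -5.45]
E [0.5052 0.1932 0.1326] along -0.1049 side 0.2392 F [-0.13 -0.63 -5.45] open 0.0511 grip 40.0 t 34.55
```

Emit:
carry_out --moves '[{"jaw": 0.04, "dx": -0.0014, "dy": 0, "dz": 0.0014, "yaw": 0}, {"jaw": 0.04, "dx": -0.0014, "dy": 0, "dz": 0.0014, "yaw": 0}, {"jaw": 0.04, "dx": -0.0014, "dy": 0, "dz": 0.0014, "yaw": 0}, {"jaw": 0.04, "dx": -0.0007, "dy": 0, "dz": 0.0007, "yaw": 0}, {"jaw": 0.04, "dx": 0, "dy": 0, "dz": 0, "yaw": 0}]'

```text
t: 35.17
tool_pos: [0.543, 0.2076, 0.0859]
orientation: [-2.755, -0.434, -1.081]
force: [-0.8, -0.8, -5.7]
opening: 0.0509
gripper_force: 40.0
```

```bash
python3 -c "
from g import *
est()"
```

```text
E [0.5062 0.1938 0.1264] along -0.1038 side 0.2396 F [-0.8  -0.8  -5.67] open 0.0509 grip 40.0 t 35.175
```

Emit:
carry_out --moves '[{"jaw": 0.04, "dx": -0.0009, "dy": 0, "dz": 0.0009, "yaw": 0}, {"jaw": 0.04, "dx": -0.0009, "dy": 0, "dz": 0.0009, "yaw": 0}, {"jaw": 0.04, "dx": 0, "dy": 0, "dz": 0, "yaw": 0}]'

```text
t: 35.55
tool_pos: [0.5438, 0.208, 0.0841]
orientation: [-2.755, -0.434, -1.082]
force: [-0.8, 0.1, -3.3]
opening: 0.0508
gripper_force: 40.0
```

```bash
python3 -c "
from g import *
est()
F=[]
for i in range(6):
    read_camera('side');F.append(read_state()['force'])
print(np.mean(F,0).round(2))"
```

```text
E [0.507  0.1941 0.1246] along -0.103 side 0.2398 F [-0.78  0.14 -3.32] open 0.0508 grip 40.0 t 35.55
[-0.98  0.79 -3.16]
```

Emit:
carry_out --moves '[{"jaw": 0.04, "dx": -0.0009, "dy": 0, "dz": 0.0009, "yaw": 0}, {"jaw": 0.04, "dx": 0, "dy": 0, "dz": 0, "yaw": 0}, {"jaw": 0.093, "dx": 0, "dy": 0, "dz": 0, "yaw": 0}, {"jaw": 0.093, "dx": 0, "dy": 0, "dz": 0, "yaw": 0}, {"jaw": 0.093, "dx": 0, "dy": 0, "dz": 0, "yaw": 0}, {"jaw": 0.093, "dx": 0, "dy": 0, "dz": 0, "yaw": 0}, {"jaw": 0.093, "dx": 0, "dy": 0, "dz": 0, "yaw": 0}, {"jaw": 0.093, "dx": 0, "dy": 0, "dz": 0, "yaw": 0}]'

```text
t: 36.85
tool_pos: [0.5436, 0.208, 0.0823]
orientation: [-2.756, -0.434, -1.08]
force: [0.5, -0.6, -0.3]
opening: 0.0929
gripper_force: 0.0
```

```bash
python3 st.py; python3 -c "
from g import *
est()"; python3 mv.py 0 "[0,0,.12]"
```

```text
[ 0.198 -0.583  2.498  0.237  0.492  1.291] [0.5436 0.208  0.0823]
[[ 0.699  0.32   0.64 ]
 [ 0.212 -0.947  0.242]
 [ 0.683 -0.034 -0.729]]
tilt 43.15708884796226 az 20.705712440378427 closing -71.34903496311978 F [ 0.47 -0.63 -0.28]
E [0.5068 0.1941 0.1229] along -0.1032 side 0.2398 F [ 0.47 -0.63 -0.28] open 0.0929 grip 0.0 t 36.85
[0,0,.12] total tool [ 0.082  -0.004  -0.0875] rows>= 2.0
[[ 0.699  0.32   0.64 ]
 [ 0.212 -0.947  0.242]
 [ 0.683 -0.034 -0.729]]
```

Emit:
carry_out --moves '[{"jaw": 0.093, "dx": 0.0075, "dy": 0, "dz": -0.0072, "yaw": 0}, {"jaw": 0.093, "dx": 0.015, "dy": 0, "dz": -0.0135, "yaw": 0}, {"jaw": 0.093, "dx": 0.015, "dy": 0, "dz": -0.0135, "yaw": 0}, {"jaw": 0.093, "dx": 0.015, "dy": 0, "dz": -0.0135, "yaw": 0}, {"jaw": 0.093, "dx": 0.015, "dy": 0, "dz": -0.0135, "yaw": 0}, {"jaw": 0.093, "dx": 0.015, "dy": 0, "dz": -0.0135, "yaw": 0}, {"jaw": 0.093, "dx": 0.015, "dy": 0, "dz": -0.0135, "yaw": 0}, {"jaw": 0.093, "dx": 0.015, "dy": 0, "dz": -0.0135, "yaw": 0}]'

```text
t: 37.85
tool_pos: [0.5573, 0.2071, 0.2352]
orientation: [-2.755, -0.434, -1.082]
force: [0.1, 0.7, -0.3]
opening: 0.0931
gripper_force: 0.0
```

```bash
python3 st.py; python3 -c "
from g import *
snap('side','f1');snap('wrist','fw1')
B=np.array([.5068,.1941,0]);
print('pred eye',proj('f1',B+[0,0,.125]),'foot c',proj('f1',B+[0,0,.003]),'pan c',proj('f1',[.482,.187,.003]),'fw eye',proj('fw1',B+[0,0,.125]),proj('fw1',B+[0,0,.003]))
asc('f1',265,200,385,312,2,20,180)"
```

```text
[ 0.187 -0.723  2.292  0.161  0.832  1.384] [0.5573 0.2071 0.2352]
[[ 0.698  0.319  0.641]
 [ 0.211 -0.947  0.242]
 [ 0.684 -0.033 -0.729]]
tilt 43.21645236426007 az 20.675477548492445 closing -71.35963929857006 F [ 0.11  0.72 -0.28]
pred eye [323.86056377 247.30043222] foot c [323.46996693 283.14318474] pan c [315.31898904 285.33739621] fw eye [319.66580409 381.88824687] [323.17780047 389.95668134]
200 @@@@@@@@@@@@@@@@@@@@@@%=:: .+*******#@@@@@@%#%@#=+####%%%%##
202 @@@@@@@@@@@@@@@@@@@@@@@%-..+**********%%%%###**==*######%##%
204 @@@@@@@@@@@@@@%@@%%%%%%%*=+*+***##*****#######+-=***#######%
206 @%%@@%%%%%%%##############**=+*##%#*****######+-+****######%
208 ###########################***###%##*****#####+:=++*****####
210 #####################################****#####*-=++++*****##
212 #######################################*#######*===+++*+****
214 ################%%###########################*+*=====+++++**
216 ######%#%####%######%###########%%##########%##*=---===++++*
218 ##%%#######%#####%%%%%#########%%%%#############*----=====++
220 %##%%#%##%%%%%%%%%%%%%%#######%%#%########%
[... 2242 characters left out ...]
#@@@@@@@@@@@@@@@@*:...:...-+#%+=*%%%%%%%##%###%##%
292 ##########+#@@@@@@@@@@@@@@@@-..::::--#*+==#%%%%#%%%%%%%#%%%%
294 ##########*+*%@@@@@@@@@@@@@%+::--==++++==+%%%%%%%%%%%%%#%%%%
296 ###########+++#%@@@@@@@@@@#++==+++++++===+%%%%%%%%%%%%%%%%%%
298 ############=+++*%%@@@@%**++++++++++++==*+*%%%%%**#%%%%%##%%
300 ############*++++++*****++++++++++++====*#=*%%#+==*%%%%%%##%
302 ##############*+++++++++++++++++++=====-=#*+*+===+#%%%%%%#%%
304 ########%%%#####*++++++++++++++===---===-=*+==-=+#%%%%####%#
306 ##################*=============-----=#*=======+#%%%######%#
308 ######%##*+*+=======----==-=-----==-==*++=--===-*#%#%%######
310 #####**+==-------=--=-----=-=---===------=---=--=+#####%#%##
```

```bash
python3 -c "
from plant import *
print(close_job())"
```

```text
the job is handed in; nothing more can be done
None
```

The bracket is standing upright on its foot in the round pan and the job is handed in, but I never read the dial, because no camera or reachable pose showed its face. I judged the weight from how far the hook sank (about 575 g) and the averaged wrist force (about 583 g), both under 600 g, though a coarser side-camera reading gave about 606 g. My first grip also closed short of the eye and nudged the bracket about 2 mm.

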